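# Log the bead pails on the scale

### The job

Weigh in the bead pails standing on the bench: raise the folded-down wire bail of each pail upright, lift the pail by its bail and stand it flat inside the rim of the scale's pan, leaving the bail up. When every pail is on the pan, take the stylus from its holder, press the recessed log button in the scale's console fully in with the stylus tip for about half a second, and put the stylus back fully home in its holder. Keep the pails upright and knock nothing over.

Things in the scene. Friction and masses are not known exactly. Their poses are not given: they have to be found in the camera images.
- pail1_mid (a point): Lidded aluminium bead pail (all pails are identical; three or four are present), 68 mm diameter over the lid, 72 mm over its low weighted foot, 70 mm tall, about 0.3 kg. This point is its centre, 35 mm above its underside. Pail axes: z up through the lid, y along the bail's hinge line, x across it; the folded bail sticks out to the pail's -x side.
- pail1_grip (a point): Centre of the black sleeve on that pail's wire bail: round, 10 mm diameter, 36 mm long along the pail's y. It is 80 mm from the hinge line, which crosses the pail's axis 55 mm above the underside. Folded: 78 mm out from the pail's axis, 39 mm up, about 39 mm clear of the lid's edge; upright: straight above the pail's axis, 135 mm above the underside. Bail 82 mm wide.
- pail1_bail (a joint): Angle of that pail's bail (rad): 0 folded down (0.2 rad below level), 0.2 level, 1.77 straight up, stop at 1.9. The hinge is lightly stiff (0.014 N m): the bail stays where it is left.
- pail2_mid (a point): Lidded aluminium bead pail (all pails are identical; three or four are present), 68 mm diameter over the lid, 72 mm over its low weighted foot, 70 mm tall, about 0.3 kg. This point is its centre, 35 mm above its underside. Pail axes: z up through the lid, y along the bail's hinge line, x across it; the folded bail sticks out to the pail's -x side.
- pail2_grip (a point): Centre of the black sleeve on that pail's wire bail: round, 10 mm diameter, 36 mm long along the pail's y. It is 80 mm from the hinge line, which crosses the pail's axis 55 mm above the underside. Folded: 78 mm out from the pail's axis, 39 mm up, about 39 mm clear of the lid's edge; upright: straight above the pail's axis, 135 mm above the underside. Bail 82 mm wide.
- pail2_bail (a joint): Angle of that pail's bail (rad): 0 folded down (0.2 rad below level), 0.2 level, 1.77 straight up, stop at 1.9. The hinge is lightly stiff (0.014 N m): the bail stays where it is left.
- pail3_mid (a point): Lidded aluminium bead pail (all pails are identical; three or four are present), 68 mm diameter over the lid, 72 mm over its low weighted foot, 70 mm tall, about 0.3 kg. This point is its centre, 35 mm above its underside. Pail axes: z up through the lid, y along the bail's hinge line, x across it; the folded bail sticks out to the pail's -x side.
- pail3_grip (a point): Centre of the black sleeve on that pail's wire bail: round, 10 mm diameter, 36 mm long along the pail's y. It is 80 mm from the hinge line, which crosses the pail's axis 55 mm above the underside. Folded: 78 mm out from the pail's axis, 39 mm up, about 39 mm clear of the lid's edge; upright: straight above the pail's axis, 135 mm above the underside. Bail 82 mm wide.
- pail3_bail (a joint): Angle of that pail's bail (rad): 0 folded down (0.2 rad below level), 0.2 level, 1.77 straight up, stop at 1.9. The hinge is lightly stiff (0.014 N m): the bail stays where it is left.
- pail4_mid (a point): Lidded aluminium bead pail (all pails are identical; three or four are present), 68 mm diameter over the lid, 72 mm over its low weighted foot, 70 mm tall, about 0.3 kg. This point is its centre, 35 mm above its underside. Pail axes: z up through the lid, y along the bail's hinge line, x across it; the folded bail sticks out to the pail's -x side.
- pail4_grip (a point): Centre of the black sleeve on that pail's wire bail: round, 10 mm diameter, 36 mm long along the pail's y. It is 80 mm from the hinge line, which crosses the pail's axis 55 mm above the underside. Folded: 78 mm out from the pail's axis, 39 mm up, about 39 mm clear of the lid's edge; upright: straight above the pail's axis, 135 mm above the underside. Bail 82 mm wide.
- pail4_bail (a joint): Angle of that pail's bail (rad): 0 folded down (0.2 rad below level), 0.2 level, 1.77 straight up, stop at 1.9. The hinge is lightly stiff (0.014 N m): the bail stays where it is left.
- pan (a point): Centre of the top of the square steel weighing pan (inside 228 x 228 mm, a rim 6 mm thick stands 10 mm above the pan's surface), part of the fixed white scale. The pan's surface is 40 mm above the table. x and y of this frame run along the pan's sides; the console (250 mm in x, 85 mm in y, top 50 mm above the table) joins the pan on its -y side.
- button_top (a point): Centre of the top face of the recessed log button in the scale's console, 10 mm in diameter, at the bottom of a round hole of 14 mm diameter, 4.5 mm below the console's top. It is pressed straight down.
- log_button (a joint): How far the log button is pressed (m): 0 out, 0.005 fully in. A spring pushes it back, 0.8 N at the start, about 5 N fully in.
- stylus_grip (a point): Stylus, 145 mm long, 0.05 kg, standing tip down in its holder: black round handle 16 mm in diameter and 100 mm long, below it a steel shaft 6 mm in diameter and 45 mm long with a flat end. This point is on its axis, 95 mm from the tip end (its centre of mass is near); z points from the tip to the handle's top.
- stylus_tip (a point): Centre of the stylus's flat tip end (same axes as the stylus).
- holder_mouth (a point): Centre of the mouth of the hole in the fixed aluminium holder block (44 x 44 mm, 55 mm tall, its top at this point). The upright hole is 12 mm in diameter with a slight chamfer, 50 mm deep; with the stylus home, its handle's shoulder rests on the block's top and its tip is 45 mm below the mouth.
- jar: Closed glass jar, 56 mm diameter, 75 mm tall, standing (origin: centre of its underside). Bystander, to be left standing.
- oil: White plastic oil bottle, 40 mm diameter, 110 mm tall, standing (origin: centre of its underside). Bystander, to be left standing.
- die: Brass setting die, 40 mm diameter foot, 35 mm tall, standing (origin: centre of its underside). Bystander, to be left standing.
There are look-alikes about, which are no part of the job. Of the things like the part that bears stylus_grip, leave any that is green or yellow; of the rest the smaller one is meant.

How it is judged:
By the outcome, as a careful person would: the job done as asked, in the order asked, and still so for the second after the job is handed in, with the robot touching nothing.
Of pail1, pail2, pail3, pail4 only 3 to 4 are there at a start; the rules pass over those that are not, and their reading is None.
At some moment in a run one of pail1, pail2, pail3, pail4 may be knocked a few centimetres aside while the robot is not near it.
It also fails if it takes over 210 s, if anything falls off the work surface, if the arm or the gripper's body presses on something with over 40 N, if the wrist force passes 120 N, or if a joint passes its speed limit or range.

### The arm

A 6-joint arm with a two-finger parallel gripper is mounted at the origin on the work surface. World frame = base frame: x ahead of the robot, y to its left, z up, the work surface at z = 0. Lengths are in m, angles in degrees, forces in N, time in s.
With the tool pointing down it reaches from about 0.3 to 0.75 m from the base axis. Payload 8.5 kg.
Tool frame: the origin (TCP) lies on the centre line of the jaws, within the pads' length; the fingertips stand 19 mm ahead of it and the grasp point (between the pads) is the TCP; z points along the fingers, x is the direction in which the jaws open and shut, and the axes are right-handed (so a half turn about z gives the same grasp; the last joint's range is limited). The gripper opens to 85 mm and grips with 20 to 120 N. Pads are 22 mm wide; open, the fingers measure 114 mm over their backs; the gripper's body (76 mm by 85 mm) begins 54 mm behind the grasp point. The pads swing forward as they close: fully open they stand 13 mm farther back than shut.
Start: joints at [-86.133, 21.807, 74.336, -0, 83.858, -12.336], TCP at [0.153, -0.528, 0.25] pointing down, gripper open.
Joint ranges: [-178.18, 178.18], [-50.72, 133.34], [12.68, 142.11], [-81.47, 261.47], [9.98, 163.14], [-165.26, 165.26]. Speed limits (degrees/s): [136.94, 136.94, 180, 180, 180, 180].

### API

Orientations are given as a 3x3 rotation matrix whose columns are the frame's x, y, z axes.
In Python, from rig import env, cams, order gives the robot as it stands.
- The arm moves only by the tool step_arm, never from a script. Its argument "steps" is a list of rows, each an object with "xyz": the shift along the tool's x, y, z normalised to -1 to 1, where 1 is 0.04 m, a list of three; "turn": the turn, a rotation vector about the tool's x, y, z normalised to -1 to 1, where 1 is 0.08 rad, a list of three; "gripper": the gripper command: -1 is shut, 1 is fully open, values between are in proportion. A call has 1 to 20 rows; each row shifts and turns the commanded pose from where the row before left it, along the tool's axes as they then stand; what a row does not reach is not made up. A row lasts 1/12 s, in which the tool goes at most 41.7 mm and 7.16 degrees, less where a joint would pass 70% of its speed; a pose out of reach is approached as far as the arm can. A call with a number of a shift or a turn outside -1 to 1 is refused whole. A call with a gripper value outside its range is refused whole. The fingers move at their own pace and stop on an object; "squeeze" is the grip in N (left out, the last holds). Time passes only in rows, so rows that do not move let the fingers close. It gives the time, the measured TCP pose, the force and the opening at its end, in the units of the state.
- env.observe(): the state, without advancing time (a new reading comes with each control period).
- cams.get_image(name): name is "side" or "top"; returns (picture, depth): 384x512x3 uint8, red, green, blue; 384x512 float32, m along the optical axis (not along the pixel's ray), 0 where there is no reading.
- cams.camera_info(name): a dict with "fx", "fy", "cx", "cy" (pixels), "k1" (the pictures are not rectified: a ray, as slopes to the right and down, at radius r is drawn at 1 + k1 r^2 times it, then the intrinsics apply), "extrinsics" (4x4, takes a point from camera to world coordinates). Camera axes: x right, y down, z forward; pixel columns grow to the right and rows downward; lengths in m; the calibration is good to about 2 mm. A picture is of the moment at which its call begins. camera_info takes no time and is no camera call.
- order.close_job(): hands the job in, once; it reports no verdict.
The state is a dict: "time_s": time; "q": joint angles; "qvel": joint speeds; "joint_efforts": joint torques, N m; "position": TCP position; "tool_rot": TCP orientation; "ft_force": force on the tool from outside, world axes, zero at the start; "wrist_torque": the same for the moment, N m; "grip_width": finger opening in m.
Only numpy, scipy, OpenCV 4.12 (cv2) and the standard library are available. Lean on these libraries where they do the work, as an engineer would, in place of code of your own. Each camera call takes 0.05 s, during which the arm holds its last target. There are 200 camera calls.

## Working session

There is one attempt and no reset: what is moved stays moved. The work goes in short steps, Python scripts to look and compute and a tool call to move; the robot and the scene stay as the last step left them, time stands still between calls to the robot, and variables do not carry over. Pictures are saved under pics/ and viewed, about 12 in all and at most 16, crops included, and the job is handed in when it is done.

Besides the shell and the picture viewer there is one more tool, called as name(argument=value, ...) on one line, values as JSON. step_arm: Moves the arm, as the interface text tells. Scaled input: -1 to 1 covers 0.04 m each way for a shift and 0.08 rad each way for a turn. Its arguments: {"type":"object","properties":{"steps":{"type":"array"},"squeeze":{"type":"number"}},"required":["steps"]}

```bash
mkdir -p pics; ls; cat > h.py <<'E'
import numpy as np,cv2
from rig import env,cams,order
def snap(n):
    im,d=cams.get_image(n); return im,d
def ray(n,u,v):
    c=cams.camera_info(n); x=np.array([(u-c['cx'])/c['fx'],(v-c['cy'])/c['fy']]); y=x.copy()
    for _ in range(10): y=x/(1+c['k1']*(y@y))
    E=np.array(c['extrinsics']); return E[:3,3],E[:3,:3]@np.array([y[0],y[1],1])
def onz(n,u,v,z):
    o,d=ray(n,u,v); return o+d*(z-o[2])/d[2]
def dep(n,u,v,D):
    o,d=ray(n,u,v); return o+d*D[int(v),int(u)]
def cloud(n,D):
    c=cams.camera_info(n); v,u=np.mgrid[:384,:512]
    x=np.stack([(u-c['cx'])/c['fx'],(v-c['cy'])/c['fy']],-1); y=x.copy()
    for _ in range(10): y=x/(1+c['k1']*(y**2).sum(-1,keepdims=True))
    E=np.array(c['extrinsics']); p=np.concatenate([y,np.ones_like(y[...,:1])],-1)*D[...,None]
    return p@E[:3,:3].T+E[:3,3]
def save(name,im,s=1): cv2.imwrite('pics/'+name,cv2.resize(im[...,::-1],None,fx=s,fy=s,interpolation=cv2.INTER_CUBIC))
E
python3 - <<'E'
from h import *
for n in('top','side'):
    im,d=snap(n); save(n+'0.png',im,1.5); np.savez('/tmp/'+n+'0.npz',im=im,d=d); c=cams.camera_info(n); print({k:np.round(np.array(v),3).tolist() for k,v in c.items()})
print(env.observe())
E
```

```text
pics
{'fx': 358.998, 'fy': 358.998, 'cx': 257.577, 'cy': 189.924, 'k1': -0.011, 'extrinsics': [[0.024, -0.998, 0.063, 0.523], [-1.0, -0.023, 0.008, -0.06], [-0.006, -0.063, -0.998, 1.115], [0.0, 0.0, 0.0, 1.0]]}
{'fx': 388.809, 'fy': 388.809, 'cx': 267.396, 'cy': 190.29, 'k1': -0.109, 'extrinsics': [[0.777, -0.47, 0.417, 0.263], [-0.629, -0.572, 0.527, -0.498], [-0.009, -0.672, -0.74, 0.728], [0.0, 0.0, 0.0, 1.0]]}
{'time_s': 0.1, 'q': array([-8.61358608e+01,  2.18392694e+01,  7.43768952e+01, -8.15458037e-04,
        8.38605553e+01, -1.23375587e+01]), 'qvel': array([-0.06702698,  0.01178063, -0.11666506, -0.04397383,  0.07198336,
        0.02426518]), 'joint_efforts': array([ 2.97017104e-03, -4.49223661e+01, -2.31653810e+01, -1.66583450e-04,
        3.69833841e-03, -1.26100474e-05]), 'position': array([ 0.15342302, -0.52792955,  0.24977416]), 'tool_rot': array([[ 2.79020965e-01, -9.60285005e-01, -1.04355794e-04],
       [-9.60284115e-01, -2.79020851e-01,  1.33501470e-03],
       [-1.31111204e-03, -2.72285879e-04, -9.99999103e-01]]), 'ft_force': array([ 0.7183409 , -0.03369815,  0.56221993]), 'wrist_torque': array([0.00539287, 0.00638914, 0.04263286]), 'grip_width': 0.08517251546780892}
```

View pics/top0.png

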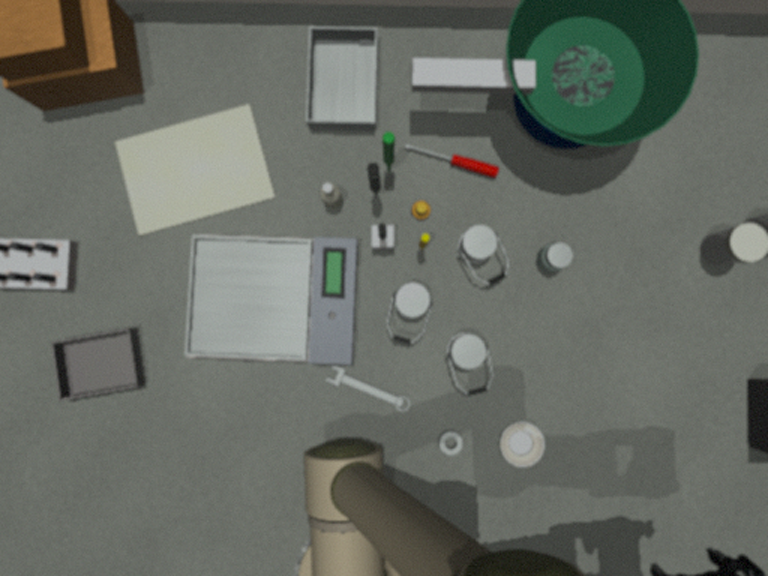

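View pics/side0.png

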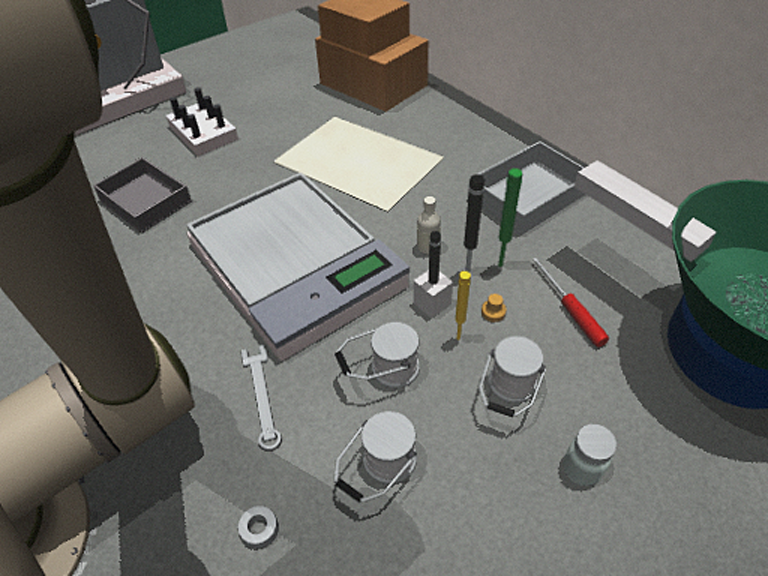

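The top view (×1.5) shows three pails with lids at (480,243), (412,300) and (468,352), each with its black sleeve towards the bottom of the picture. The scale's button is at (332,315).

Candidates for the stylus, in top-view pixels:
- Black, in the holder block, at (382,235).
- Larger black, standing free, at (374,178).
- Green at (388,148).
- Yellow at (425,240).

The smaller black one, in the block, fits the description. I still need to check whether the objects at (748,242) and (522,443) are pails.

```bash
python3 - <<'E'
from h import *
A=np.load('/tmp/top0.npz');B=np.load('/tmp/side0.npz')
P={'top':cloud('top',A['d']),'side':cloud('side',B['d'])};I={'top':A['im'],'side':B['im']}
for n in P:
    p=P[n];im=I[n];z=p[...,2]
    def comps(m,lab,lo=15,hi=1500):
        k,l,s,c=cv2.connectedComponentsWithStats(m.astype(np.uint8))
        for i in range(1,k):
            if lo<s[i,4]<hi:
                q=p[l==i]; print(n,lab,s[i,4],'px',np.round(c[i]*1.5),'med',np.round(np.median(q,0),3),'mid',np.round((np.percentile(q,2,0)+np.percentile(q,98,0))/2,3),'ext',np.round(np.ptp(q,axis=0),3))
    R=(p[...,0]>.1)&(p[...,0]<.9)&(abs(p[...,1])<.75)
    comps(R&(z>.062)&(z<.08),'z70',100)
    hsv=cv2.cvtColor(im,cv2.COLOR_RGB2HSV)
    comps(R&(im.max(2)<50)&(z>0.015)&(z<.2),'dark',8)
    print('white tall', np.round(dep(n,499,161,A['d']),3) if n=='top' else '', np.round(dep(n,348,295,A['d']),3) if n=='top' else '')
    comps(R&(z>.043)&(z<.06),'z50',20,9000)
s=np.hstack([cv2.resize(I['top'][130:260,110:240],None,fx=3,fy=3,interpolation=2),cv2.resize(I['side'][130:260,230:360],None,fx=3,fy=3,interpolation=2)])
save('crop1.png',s)
E
```

```text
top z70 411 px [479. 241.] med [ 0.68  -0.23   0.069] mid [ 0.681 -0.231  0.068] ext [0.066 0.065 0.011]
top z70 243 px [559. 254.] med [ 0.657 -0.385  0.073] mid [ 0.656 -0.387  0.071] ext [0.048 0.049 0.015]
top z70 417 px [412. 299.] med [ 0.563 -0.103  0.069] mid [ 0.563 -0.102  0.069] ext [0.065 0.064 0.011]
top z70 430 px [468. 350.] med [ 0.465 -0.213  0.069] mid [ 0.466 -0.213  0.068] ext [0.067 0.065 0.014]
top dark 129 px [561. 141.] med [ 0.891 -0.398  0.038] mid [ 0.893 -0.41   0.041] ext [0.013 0.085 0.053]
top dark 28 px [389. 153.] med [ 0.83  -0.053  0.133] mid [ 0.83 -0.05  0.13] ext [0.003 0.014 0.094]
top dark 76 px [374. 179.] med [ 0.775 -0.026  0.148] mid [ 0.78  -0.025  0.135] ext [0.015 0.015 0.132]
top dark 12 px [382. 231.] med [ 0.681 -0.042  0.139] mid [ 0.684 -0.042  0.124] ext [0.007 0.004 0.061]
top dark 25 px [ 23. 247.] med [0.648 0.674 0.056] mid [0.647 0.674 0.058] ext [0.008 0.007 0.041]
top dark 13 px [  3. 248.] med [0.647 0.724 0.046] mid [0.648 0.723 0.048] ext [0.007 0.007 0.023]
top dark 23 px [ 49. 248.] med [0.647 0.622 0.058] mid [0.648 0.
[... 5799 characters left out ...]
-0.127  0.052] mid [ 0.671 -0.124  0.052] ext [0.011 0.01  0.014]
side z50 33 px [362. 335.] med [ 0.538 -0.059  0.058] mid [ 0.535 -0.06   0.057] ext [0.048 0.009 0.006]
side z50 252 px [714. 366.] med [ 0.893 -0.423  0.052] mid [ 0.894 -0.42   0.051] ext [0.013 0.102 0.017]
side z50 168 px [394. 365.] med [ 0.539 -0.13   0.054] mid [ 0.545 -0.118  0.052] ext [0.08  0.049 0.017]
side z50 390 px [509. 387.] med [ 0.648 -0.26   0.052] mid [ 0.646 -0.246  0.052] ext [0.104 0.095 0.017]
side z50 424 px [370. 471.] med [ 0.423 -0.239  0.052] mid [ 0.428 -0.22   0.052] ext [0.103 0.091 0.017]
side z50 178 px [586. 461.] med [ 0.636 -0.395  0.048] mid [ 0.645 -0.388  0.052] ext [0.041 0.053 0.016]
```

View pics/crop1.png

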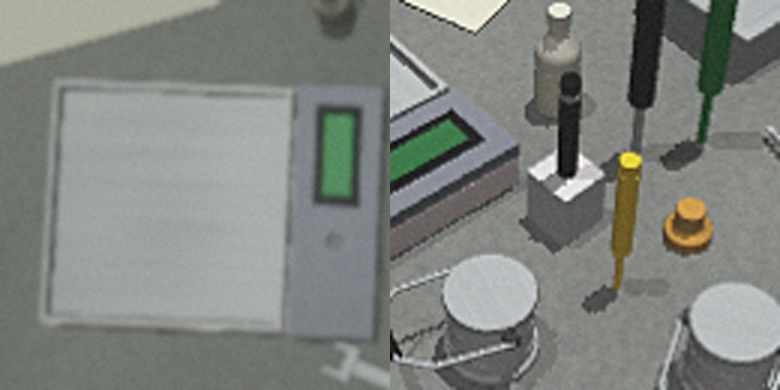

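Three pails are confirmed. The object at (748,242) is 0.10 m tall and out of reach, and the one at (522,443) is flat, so neither is a pail. The crop shows the small black-handled stylus seated in the aluminium block at crop (568,130).

I take pail B (0.562, −0.104) first. I yaw to −15°, then travel over its sleeve.

step_arm(steps=[{"xyz": [0,0,0],"turn": [0,0,-1],"gripper": -0.1},{"xyz": [0,0,0],"turn": [0,0,-1],"gripper": -0.1},{"xyz": [0,0,0],"turn": [0,0,-1],"gripper": -0.1},{"xyz": [0,0,0],"turn": [0,0,-1],"gripper": -0.1},{"xyz": [0,0,0],"turn": [0,0,-1],"gripper": -0.1},{"xyz": [0,0,0],"turn": [0,0,-1],"gripper": -0.1},{"xyz": [0,0,0],"turn": [0,0,-1],"gripper": -0.1},{"xyz": [0,0,0],"turn": [0,0,-1],"gripper": -0.1},{"xyz": [0,0,0],"turn": [0,0,-1],"gripper": -0.1},{"xyz": [0,0,0],"turn": [0,0,-1],"gripper": -0.1},{"xyz": [0,0,0],"turn": [0,0,-1],"gripper": -0.1},{"xyz": [0,0,0],"turn": [0,0,-1],"gripper": -0.1},{"xyz": [0,0,0],"turn": [0,0,-0.8],"gripper": -0.1}], squeeze=20)

```text
time_s: 1.18
position: [0.1535, -0.528, 0.2499]
tool_rot: [[0.966, -0.257, -0.0], [-0.257, -0.966, 0.001], [-0.0, -0.001, -1.0]]
ft_force: [0.7, -0.1, -0.3]
grip_width: 0.0388
```

step_arm(steps=[{"xyz": [0.36,-0.9,0],"turn": [0,0,0],"gripper": -0.1},{"xyz": [0.36,-0.9,0],"turn": [0,0,0],"gripper": -0.1},{"xyz": [0.36,-0.9,0],"turn": [0,0,0],"gripper": -0.1},{"xyz": [0.36,-0.9,0],"turn": [0,0,0],"gripper": -0.1},{"xyz": [0.36,-0.9,0],"turn": [0,0,0],"gripper": -0.1},{"xyz": [0.36,-0.9,0],"turn": [0,0,0],"gripper": -0.1},{"xyz": [0.36,-0.9,0],"turn": [0,0,0],"gripper": -0.1},{"xyz": [0.36,-0.9,0],"turn": [0,0,0],"gripper": -0.1},{"xyz": [0.36,-0.9,0],"turn": [0,0,0],"gripper": -0.1},{"xyz": [0.36,-0.9,0],"turn": [0,0,0],"gripper": -0.1},{"xyz": [0.36,-0.9,0],"turn": [0,0,0],"gripper": -0.1},{"xyz": [0.36,-0.9,0],"turn": [0,0,0],"gripper": -0.1},{"xyz": [0.36,-0.9,0],"turn": [0,0,0],"gripper": -0.1},{"xyz": [0,0,0],"turn": [0,0,0],"gripper": -0.1}])

```text
time_s: 2.35
position: [0.4586, -0.1204, 0.2501]
tool_rot: [[0.967, -0.255, 0.0], [-0.255, -0.967, 0.002], [0.0, -0.002, -1.0]]
ft_force: [0.0, -1.3, 0.4]
grip_width: 0.0384
```

```bash
cat >> h.py <<'E'
def Rt(yaw,tilt=0):
    from scipy.spatial.transform import Rotation as Q
    a=np.radians(yaw); R=np.array([[np.cos(a),np.sin(a),0],[np.sin(a),-np.cos(a),0],[0,0,-1]])
    return R@Q.from_euler('y',tilt).as_matrix()
def plan(p,yaw,tilt=0):
    "turn first, then shift along new axes; in tool units"
    from scipy.spatial.transform import Rotation as Q
    s=env.observe(); R=s['tool_rot']; T=Rt(yaw,tilt)
    print('t',round(s['time_s'],1),'pos',np.round(s['position'],4),'yaw',np.round(np.degrees(np.arctan2(R[1,0],R[0,0])),1),'w',round(s['grip_width'],4),'F',np.round(s['ft_force'],1))
    print('turn',np.round(Q.from_matrix(R.T@T).as_rotvec()/.08,2),'then shift',np.round(T.T@(np.array(p)-s['position'])/.04,3))
E
python3 - <<'E'
from h import *
plan([.4855,-.0825,.20],-15,.4)
A=np.load('/tmp/top0.npz');B=np.load('/tmp/side0.npz')
for n,D in(('top',A),('side',B)):
    p=cloud(n,D['d']);m=(p[...,2]>.043)&(p[...,2]<.056)&(p[...,0]>.4)&(p[...,0]<.72)&(p[...,1]>0)&(p[...,1]<.36)
    k,l,s,c=cv2.connectedComponentsWithStats(cv2.dilate(m.astype(np.uint8),np.ones((3,3))))
    i=1+s[1:,4].argmax(); q=p[(l==i)&m][:,:2]; (x,y),wh,a=cv2.minAreaRect(q.astype(np.float32)); print(n,'scale rect',x,y,wh,a)
    im=D['im'];h=cv2.cvtColor(im,cv2.COLOR_RGB2HSV)
    m=(abs(p[...,0]-.53)<.05)&(abs(p[...,1]-.055)<.025)&(p[...,2]<.052); g=h[...,1].astype(int)
    dev=im.astype(int).max(2)-im.astype(int).min(2); med=np.median(dev[m]); w=m&(med-dev>8); print('btn',w.sum(),np.round(p[w].mean(0),4) if w.any() else '')
E
```

```text
t 2.4 pos [ 0.4586 -0.1204  0.2501] yaw -14.8 w 0.0384 F [ 0.  -1.3  0.4]
turn [-0.03  5.    0.04] then shift [-0.115 -1.09   1.31 ]
top scale rect 0.5611408352851868 0.1780291497707367 (0.331214964389801, 0.25011661648750305) 89.12474060058594
btn 7 [0.545  0.0562 0.044 ]
side scale rect 0.5608171820640564 0.1780984252691269 (0.3354005813598633, 0.25238722562789917) 88.90151977539062
btn 57 [0.5624 0.0568 0.0491]
```

step_arm(steps=[{"xyz": [0,0,0],"turn": [0,1,0],"gripper": -0.1},{"xyz": [0,0,0],"turn": [0,1,0],"gripper": -0.1},{"xyz": [0,0,0],"turn": [0,1,0],"gripper": -0.1},{"xyz": [0,0,0],"turn": [0,1,0],"gripper": -0.1},{"xyz": [0,0,0],"turn": [0,1,0],"gripper": -0.1},{"xyz": [0,0,0],"turn": [0,0,0],"gripper": -0.1}])

```text
time_s: 2.85
position: [0.4546, -0.1245, 0.2496]
tool_rot: [[0.889, -0.261, 0.376], [-0.241, -0.965, -0.101], [0.39, -0.0, -0.921]]
ft_force: [-0.5, -0.1, -0.4]
grip_width: 0.0385
```

```bash
python3 - <<'E'
from h import *
plan(np.array([.4855,-.0825,.061])-.07*Rt(-15,.4)[:,2],-15,.4)
im,d=snap('side');p=cloud('side',d);m=(im.max(2)<50)&(p[...,2]>.03)&(p[...,2]<.09)&(abs(p[...,0]-.484)<.03)&(abs(p[...,1]+.085)<.03);print(m.sum(),np.round(np.median(p[m],0),4) if m.any() else '')
E
```

```text
t 2.9 pos [ 0.4546 -0.1245  0.2496] yaw -15.2 w 0.0385 F [-0.5 -0.1 -0.4]
turn [ 0.01 -0.   -0.03] then shift [-1.398 -1.214  2.777]
63 [ 0.4839 -0.085   0.0652]
```

step_arm(steps=[{"xyz": [-0.35,-0.3,0.69],"turn": [0,0,0],"gripper": -0.1},{"xyz": [-0.35,-0.3,0.69],"turn": [0,0,0],"gripper": -0.1},{"xyz": [-0.35,-0.3,0.69],"turn": [0,0,0],"gripper": -0.1},{"xyz": [-0.35,-0.3,0.69],"turn": [0,0,0],"gripper": -0.1},{"xyz": [0,0,0],"turn": [0,0,0],"gripper": -0.1},{"xyz": [0,0,0],"turn": [0,0,0],"gripper": -0.1}])

```text
time_s: 3.4
position: [0.4609, -0.0765, 0.1262]
tool_rot: [[0.891, -0.26, 0.373], [-0.24, -0.966, -0.1], [0.386, -0.001, -0.923]]
ft_force: [0.5, 0.4, 0.1]
grip_width: 0.0385
```

```bash
python3 - <<'E'
from h import *
plan(np.array([.4855,-.0825,.061]),-15,.4)
im,d=snap('side'); save('b1.png',im[160:320,160:360],3)
E
```

```text
t 3.4 pos [ 0.4609 -0.0765  0.1262] yaw -15.1 w 0.0385 F [0.5 0.4 0.1]
turn [-0.    0.05 -0.01] then shift [-0.052 -0.014  1.748]
```

View pics/b1.png

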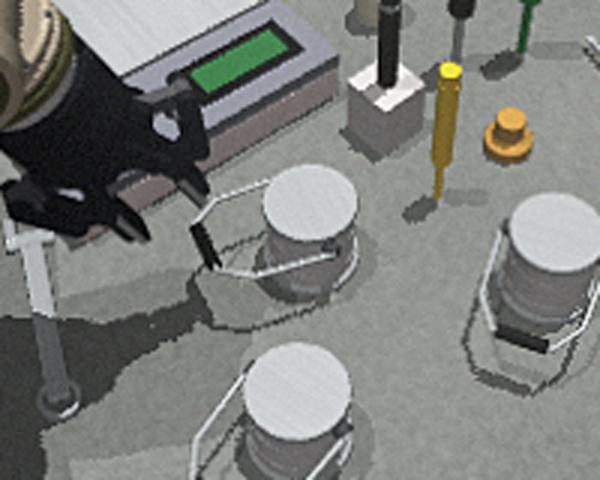

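The open fingers at (130,225) and (200,180) straddle the line of pail B's sleeve at (205,243). I advance and grip lightly.

step_arm(steps=[{"xyz": [-0.02,0,0.58],"turn": [0,0,0],"gripper": -0.1},{"xyz": [-0.02,0,0.58],"turn": [0,0,0],"gripper": -0.1},{"xyz": [-0.02,0,0.58],"turn": [0,0,0],"gripper": -0.1},{"xyz": [0,0,0],"turn": [0,0,0],"gripper": -0.1},{"xyz": [0,0,0],"turn": [0,0,0],"gripper": -1},{"xyz": [0,0,0],"turn": [0,0,0],"gripper": -1},{"xyz": [0,0,0],"turn": [0,0,0],"gripper": -1},{"xyz": [0,0,0],"turn": [0,0,0],"gripper": -1},{"xyz": [0,0,0],"turn": [0,0,0],"gripper": -1}], squeeze=20)

```text
time_s: 4.2
position: [0.485, -0.0833, 0.063]
tool_rot: [[0.888, -0.261, 0.378], [-0.24, -0.965, -0.103], [0.392, 0.0, -0.92]]
ft_force: [1.7, -0.1, 0.7]
grip_width: 0.0086
```

step_arm(steps=[{"xyz": [0.08,0,-0.145],"turn": [0,-1,0],"gripper": -1},{"xyz": [0.08,0,-0.145],"turn": [0,-1,0],"gripper": -1},{"xyz": [0.08,0,-0.145],"turn": [0,-1,0],"gripper": -1},{"xyz": [0.08,0,-0.145],"turn": [0,-1,0],"gripper": -1},{"xyz": [0.08,0,-0.145],"turn": [0,-1,0],"gripper": -1},{"xyz": [0.08,0,-0.145],"turn": [0,-1,0],"gripper": -1},{"xyz": [0.08,0,-0.145],"turn": [0,-1,0],"gripper": -1},{"xyz": [0.08,0,-0.145],"turn": [0,-1,0],"gripper": -1},{"xyz": [0.08,0,-0.145],"turn": [0,-1,0],"gripper": -1},{"xyz": [0.08,0,-0.145],"turn": [0,-1,0],"gripper": -1},{"xyz": [0,0,0],"turn": [0,0,0],"gripper": -1}])

```text
time_s: 5.12
position: [0.5135, -0.0911, 0.1196]
tool_rot: [[0.888, -0.261, -0.379], [-0.24, -0.965, 0.102], [-0.392, 0.0, -0.92]]
ft_force: [-2.6, 2.2, 3.3]
grip_width: 0.0092
```

```bash
python3 - <<'E'
from h import *
plan(np.array([.4855,-.0825,.061]),-15,0)
im,d=snap('side'); save('b2.png',im[160:320,160:360],3)
E
```

```text
t 5.1 pos [ 0.5135 -0.0911  0.1196] yaw -15.1 w 0.0092 F [-2.6  2.2  3.3]
turn [-0.    5.04 -0.03] then shift [-0.732 -0.027  1.464]
```

View pics/b2.png

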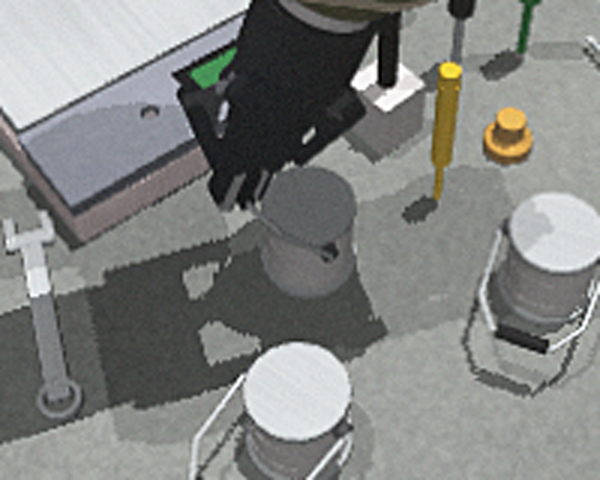

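Pail B stands and its bail is about 45° up. I open slightly, level the tool, finish the arc with the sleeve caged, then close at the top.

step_arm(steps=[{"xyz": [0,0,0],"turn": [0,0,0],"gripper": -0.45},{"xyz": [0,0,0],"turn": [0,0,0],"gripper": -0.45},{"xyz": [0,0,0],"turn": [0,0,0],"gripper": -0.45},{"xyz": [0,0,0],"turn": [0,1,0],"gripper": -0.45},{"xyz": [0,0,0],"turn": [0,1,0],"gripper": -0.45},{"xyz": [0,0,0],"turn": [0,1,0],"gripper": -0.45},{"xyz": [0,0,0],"turn": [0,1,0],"gripper": -0.45},{"xyz": [0,0,0],"turn": [0,1,0],"gripper": -0.45},{"xyz": [0.23,0,-0.17],"turn": [0,0,0],"gripper": -0.45},{"xyz": [0.25,0,-0.13],"turn": [0,0,0],"gripper": -0.45},{"xyz": [0.26,0,-0.1],"turn": [0,0,0],"gripper": -0.45},{"xyz": [0.27,0,-0.06],"turn": [0,0,0],"gripper": -0.45},{"xyz": [0.28,0,-0.02],"turn": [0,0,0],"gripper": -0.45},{"xyz": [0,0,0],"turn": [0,0,0],"gripper": -0.45},{"xyz": [0,0,0],"turn": [0,0,0],"gripper": -1},{"xyz": [0,0,0],"turn": [0,0,0],"gripper": -1},{"xyz": [0,0,0],"turn": [0,0,0],"gripper": -1},{"xyz": [0,0,0],"turn": [0,0,0],"gripper": -1}], squeeze=20)

```text
time_s: 6.67
position: [0.5617, -0.1039, 0.1387]
tool_rot: [[0.965, -0.261, -0.0], [-0.261, -0.965, 0.0], [-0.0, -0.0, -1.0]]
ft_force: [0.0, 0.2, 1.0]
grip_width: 0.0092
```

```bash
python3 - <<'E'
from h import *
plan(np.array([.562,-.104,.135]),-15,0)
im,d=snap('side'); save('b3.png',im[130:320,160:360],3)
E
```

```text
t 6.7 pos [ 0.5617 -0.1039  0.1387] yaw -15.1 w 0.0092 F [0.  0.2 1. ]
turn [-0.    0.01 -0.03] then shift [0.008 0.    0.092]
```

View pics/b3.png

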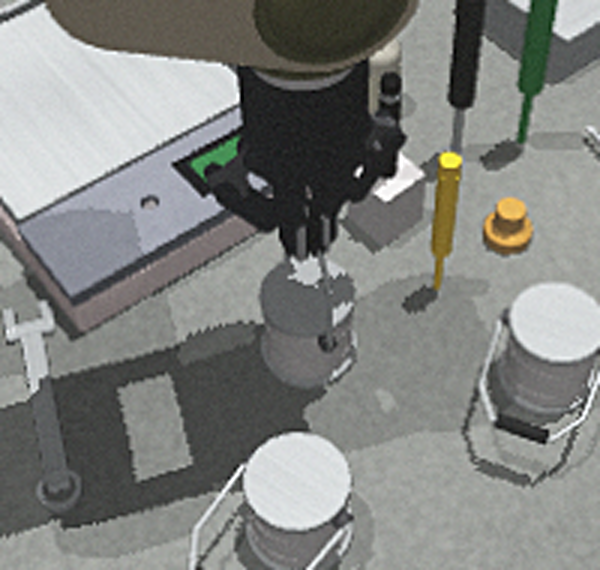

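The bail is upright and gripped. I lift and turn to square with the pan.

step_arm(steps=[{"xyz": [0,0,0],"turn": [0,0,0],"gripper": -1},{"xyz": [0,0,-0.2],"turn": [0,0,0],"gripper": -1},{"xyz": [0,0,-0.4],"turn": [0,0,0],"gripper": -1},{"xyz": [0,0,-0.5],"turn": [0,0,0],"gripper": -1},{"xyz": [0,0,-0.5],"turn": [0,0,0],"gripper": -1},{"xyz": [0,0,-0.5],"turn": [0,0,0],"gripper": -1},{"xyz": [0,0,-0.4],"turn": [0,0,-0.6],"gripper": -1},{"xyz": [0,0,-0.3],"turn": [0,0,-0.6],"gripper": -1},{"xyz": [0,0,0],"turn": [0,0,-0.6],"gripper": -1},{"xyz": [0,0,0],"turn": [0,0,-0.6],"gripper": -1},{"xyz": [0,0,0],"turn": [0,0,-0.6],"gripper": -1},{"xyz": [0,0,0],"turn": [0,0,0],"gripper": -1}], squeeze=45)

```text
time_s: 7.72
position: [0.5621, -0.104, 0.2508]
tool_rot: [[1.0, -0.022, -0.0], [-0.022, -1.0, 0.0], [-0.0, -0.0, -1.0]]
ft_force: [-0.3, -0.7, -2.2]
grip_width: 0.0082
```

step_arm(steps=[{"xyz": [0,-0.2,0],"turn": [0,0,0],"gripper": -1},{"xyz": [-0.1,-0.4,0],"turn": [0,0,0],"gripper": -1},{"xyz": [-0.1,-0.6,0],"turn": [0,0,0],"gripper": -1},{"xyz": [-0.1,-0.6,0],"turn": [0,0,0],"gripper": -1},{"xyz": [-0.1,-0.6,0],"turn": [0,0,0],"gripper": -1},{"xyz": [-0.1,-0.6,0],"turn": [0,0,0],"gripper": -1},{"xyz": [-0.1,-0.6,0],"turn": [0,0,0],"gripper": -1},{"xyz": [-0.1,-0.6,0],"turn": [0,0,0],"gripper": -1},{"xyz": [-0.1,-0.6,0],"turn": [0,0,0],"gripper": -1},{"xyz": [-0.1,-0.6,0],"turn": [0,0,0],"gripper": -1},{"xyz": [-0.1,-0.6,0],"turn": [0,0,0],"gripper": -1},{"xyz": [-0.1,-0.6,0],"turn": [0,0,0],"gripper": -1},{"xyz": [-0.1,-0.6,0],"turn": [0,0,0],"gripper": -1},{"xyz": [-0.1,-0.6,0],"turn": [0,0,0],"gripper": -1},{"xyz": [-0.1,-0.6,0],"turn": [0,0,0],"gripper": -1},{"xyz": [-0.1,-0.6,0],"turn": [0,0,0],"gripper": -1},{"xyz": [0,-0.4,0],"turn": [0,0,0],"gripper": -1},{"xyz": [0,-0.2,0],"turn": [0,0,0],"gripper": -1},{"xyz": [0,0,0],"turn": [0,0,0],"gripper": -1},{"xyz": [0,0,0],"turn": [0,0,0],"gripper": -1}])

```text
time_s: 9.38
position: [0.511, 0.2813, 0.2506]
tool_rot: [[1.0, -0.024, -0.0], [-0.024, -1.0, -0.0], [-0.0, 0.0, -1.0]]
ft_force: [-0.7, -0.8, -3.0]
grip_width: 0.008
```

```bash
python3 - <<'E'
from h import *
plan(np.array([.502,.28,.178]),-1,0)
im,d=snap('side'); save('b4.png',im[0:260,60:360],2)
E
```

```text
t 9.4 pos [0.511  0.2813 0.2506] yaw -1.4 w 0.008 F [-0.7 -0.8 -3. ]
turn [ 0.01  0.   -0.08] then shift [-0.224  0.037  1.815]
```

View pics/b4.png

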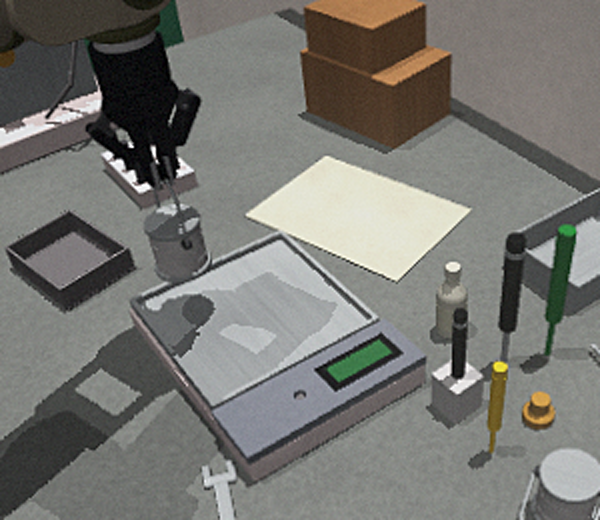

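Pail B hangs level over the pan. I lower it slowly.

step_arm(steps=[{"xyz": [-0.12,0.02,0.3],"turn": [0,0,0],"gripper": -1},{"xyz": [-0.1,0.02,0.3],"turn": [0,0,0],"gripper": -1},{"xyz": [0,0,0.3],"turn": [0,0,0],"gripper": -1},{"xyz": [0,0,0.3],"turn": [0,0,0],"gripper": -1},{"xyz": [0,0,0.2],"turn": [0,0,0],"gripper": -1},{"xyz": [0,0,0.15],"turn": [0,0,0],"gripper": -1},{"xyz": [0,0,0.1],"turn": [0,0,0],"gripper": -1},{"xyz": [0,0,0.05],"turn": [0,0,0],"gripper": -1},{"xyz": [0,0,0.05],"turn": [0,0,0],"gripper": -1},{"xyz": [0,0,0.03],"turn": [0,0,0],"gripper": -1},{"xyz": [0,0,0],"turn": [0,0,0],"gripper": -1},{"xyz": [0,0,0],"turn": [0,0,0],"gripper": -1}])

```text
time_s: 10.43
position: [0.5027, 0.2799, 0.1798]
tool_rot: [[1.0, -0.024, 0.001], [-0.024, -1.0, 0.0], [0.001, -0.0, -1.0]]
ft_force: [-0.4, 0.1, -2.4]
grip_width: 0.0081
```

step_arm(steps=[{"xyz": [0,0,0.03],"turn": [0,0,0],"gripper": -1},{"xyz": [0,0,0.03],"turn": [0,0,0],"gripper": -1},{"xyz": [0,0,0.03],"turn": [0,0,0],"gripper": -1},{"xyz": [0,0,0],"turn": [0,0,0],"gripper": -1},{"xyz": [0,0,0],"turn": [0,0,0],"gripper": -1}])

```text
time_s: 10.85
position: [0.504, 0.28, 0.1786]
tool_rot: [[1.0, -0.024, 0.006], [-0.024, -1.0, 0.001], [0.006, -0.001, -1.0]]
ft_force: [-0.3, -1.8, 11.2]
grip_width: 0.0076
```

Contact. I release and rise.

step_arm(steps=[{"xyz": [0,0,-0.03],"turn": [0,0,0],"gripper": -1},{"xyz": [0,0,0],"turn": [0,0,0],"gripper": -1},{"xyz": [0,0,0],"turn": [0,0,0],"gripper": -0.4},{"xyz": [0,0,0],"turn": [0,0,0],"gripper": -0.4},{"xyz": [0,0,0],"turn": [0,0,0],"gripper": -0.4},{"xyz": [0,0,-0.3],"turn": [0,0,0],"gripper": -0.4},{"xyz": [0,0,-0.5],"turn": [0,0,0],"gripper": -0.4},{"xyz": [0,0,-0.8],"turn": [0,0,0],"gripper": -0.4},{"xyz": [0,0,-0.8],"turn": [0,0,0],"gripper": -0.4},{"xyz": [0,0,0],"turn": [0,0,0],"gripper": -0.1}])

```text
time_s: 11.68
position: [0.5041, 0.2804, 0.2791]
tool_rot: [[1.0, -0.024, 0.01], [-0.024, -1.0, 0.003], [0.01, -0.003, -1.0]]
ft_force: [-0.7, 0.2, 0.4]
grip_width: 0.0364
```

```bash
cat >> h.py <<'E'
def pails(name=None,crop=None,s=2):
    for n in('side','top'):
        im,d=snap(n);p=cloud(n,d);z=p[...,2];R=(p[...,0]>.3)&(p[...,0]<.8)&(abs(p[...,1])<.45)
        for lab,m,lo in(('lid',R&(z>.06)&(z<.078)&(im.min(2)>70),150),('lidPan',R&(z>.1)&(z<.118)&(p[...,1]>.1)&(im.min(2)>50),100),('sleeve',R&(im.max(2)<50)&(z>.03)&(z<.085)&(p[...,1]<-.02),10),('sleeveUp',R&(im.max(2)<60)&(z>.16)&(z<.19)&(p[...,1]>.1),8)):
            k,l,st,c=cv2.connectedComponentsWithStats(m.astype(np.uint8))
            for i in range(1,k):
                if lo<st[i,4]<1500:
                    q=p[l==i];print(n,lab,st[i,4],'mid',np.round((np.percentile(q,2,0)+np.percentile(q,98,0))/2,4),'med',np.round(np.median(q,0),4),'ext',np.round(np.ptp(q,axis=0),3))
        if name and n=='side':
            if crop: im=im[crop[0]:crop[1],crop[2]:crop[3]]
            save(name,im,s)
E
python3 - <<'E'
from h import *
plan(np.array([.388,-.2328,.25]),14,0)
pails()
E
```

```text
t 11.7 pos [0.5041 0.2804 0.2791] yaw -1.4 w 0.0364 F [-0.7  0.2  0.4]
turn [-0.03 -0.13 -3.35] then shift [-5.921 11.747  0.729]
side lid 678 mid [ 0.6772 -0.2336  0.0677] med [ 0.6764 -0.2341  0.0685] ext [0.066 0.066 0.013]
side lid 948 mid [ 0.4636 -0.2135  0.0686] med [ 0.4628 -0.2144  0.0689] ext [0.068 0.069 0.012]
side lid 514 mid [ 0.6542 -0.3874  0.0698] med [ 0.6532 -0.3882  0.0735] ext [0.05  0.048 0.017]
side lidPan 369 mid [0.5001 0.2786 0.1073] med [0.4982 0.274  0.1087] ext [0.066 0.079 0.018]
side sleeve 49 mid [ 0.7791 -0.0295  0.074 ] med [ 0.7755 -0.0313  0.0748] ext [0.014 0.017 0.022]
side sleeve 50 mid [ 0.6847 -0.045   0.0708] med [ 0.683  -0.047   0.0723] ext [0.01  0.011 0.028]
side sleeve 70 mid [ 0.6074 -0.2713  0.0519] med [ 0.6066 -0.2699  0.0522] ext [0.022 0.032 0.009]
side sleeve 93 mid [ 0.3873 -0.2339  0.0523] med [ 0.3867 -0.2348  0.0528] ext [0.016 0.034 0.008]
side sleeveUp 43 mid [0.5026 0.2811 0.1753] med [0.5023 0.2755 0.1773] ext [0.008 0.047 0.019]
top lid 419 mid [ 0.6798 -0.2315  0.0679] med [ 0.6802 -0.2307  0.0684] ext [0.066 0.066 0.015]
top lid 245 mid [ 0.656  -0.3863  0.0716] med [ 0.6564 -0.3851  0.0732] ext [0.048 0.049 0.016]
top lid 434 mid [ 0.4657 -0.212   0.0686] med [ 0.465  -0.2126  0.0687] ext [0.066 0.073 0.013]
top lidPan 198 mid [0.519  0.2789 0.1092] med [0.5166 0.2787 0.1095] ext [0.03  0.065 0.014]
top lidPan 206 mid [0.483  0.2795 0.1097] med [0.4856 0.2793 0.1092] ext [0.031 0.065 0.011]
top sleeve 18 mid [ 0.6077 -0.2694  0.0526] med [ 0.6065 -0.2691  0.0524] ext [0.015 0.025 0.007]
top sleeveUp 21 mid [0.5024 0.2792 0.1789] med [0.5028 0.2784 0.1782] ext [0.005 0.029 0.007]
```

Pail B stands on the pan at (0.502, 0.279), lid at 0.109 and sleeve straight above. Next is pail C, with its sleeve at (0.388, −0.233).

step_arm(steps=[{"xyz": [0,0,0],"turn": [0,-0.03,-0.84],"gripper": -0.1},{"xyz": [0,0,0],"turn": [0,-0.03,-0.84],"gripper": -0.1},{"xyz": [0,0,0],"turn": [0,-0.03,-0.84],"gripper": -0.1},{"xyz": [0,0,0],"turn": [0,-0.04,-0.84],"gripper": -0.1},{"xyz": [0,0,0],"turn": [0,0,0],"gripper": -0.1}])

```text
time_s: 12.2
position: [0.5023, 0.2797, 0.2714]
tool_rot: [[0.97, 0.245, -0.013], [0.245, -0.97, -0.002], [-0.013, -0.001, -1.0]]
ft_force: [0.2, 0.8, -0.3]
grip_width: 0.0386
```

step_arm(steps=[{"xyz": [-0.47,0.84,0],"turn": [0,0,0],"gripper": -0.1},{"xyz": [-0.47,0.84,0],"turn": [0,0,0],"gripper": -0.1},{"xyz": [-0.47,0.84,0],"turn": [0,0,0],"gripper": -0.1},{"xyz": [-0.47,0.84,0],"turn": [0,0,0],"gripper": -0.1},{"xyz": [-0.47,0.84,0],"turn": [0,0,0],"gripper": -0.1},{"xyz": [-0.47,0.84,0],"turn": [0,0,0],"gripper": -0.1},{"xyz": [-0.47,0.84,0],"turn": [0,0,0],"gripper": -0.1},{"xyz": [-0.47,0.84,0],"turn": [0,0,0],"gripper": -0.1},{"xyz": [-0.47,0.84,0],"turn": [0,0,0],"gripper": -0.1},{"xyz": [-0.47,0.84,0],"turn": [0,0,0],"gripper": -0.1},{"xyz": [-0.47,0.84,0],"turn": [0,0,0],"gripper": -0.1},{"xyz": [-0.47,0.84,0],"turn": [0,0,0],"gripper": -0.1},{"xyz": [-0.47,0.84,0],"turn": [0,0,0],"gripper": -0.1},{"xyz": [-0.47,0.84,0],"turn": [0,0,0],"gripper": -0.1},{"xyz": [0,0,0],"turn": [0,1,0],"gripper": -0.1},{"xyz": [0,0,0],"turn": [0,1,0],"gripper": -0.1},{"xyz": [0,0,0],"turn": [0,1,0],"gripper": -0.1},{"xyz": [0,0,0],"turn": [0,1,0],"gripper": -0.1},{"xyz": [0,0,0],"turn": [0,1,0],"gripper": -0.1},{"xyz": [0,0,0],"turn": [0,0,0],"gripper": -0.1}])

```text
time_s: 13.87
position: [0.3601, -0.2402, 0.2739]
tool_rot: [[0.898, 0.238, 0.369], [0.218, -0.971, 0.095], [0.382, -0.005, -0.924]]
ft_force: [-0.4, -0.0, 0.1]
grip_width: 0.0386
```

```bash
python3 - <<'E'
from h import *
plan(np.array([.388,-.2328,.048])-.07*Rt(14,.4)[:,2],14,.4)
pails()
E
```

```text
t 13.9 pos [ 0.3601 -0.2402  0.2739] yaw 13.7 w 0.0386 F [-0.4 -0.   0.1]
turn [-0.04  0.11 -0.07] then shift [-1.536 -0.011  3.732]
side lid 687 mid [ 0.6775 -0.2332  0.0674] med [ 0.6759 -0.2345  0.0684] ext [0.066 0.065 0.013]
side lid 960 mid [ 0.4638 -0.2137  0.0681] med [ 0.463  -0.2147  0.0689] ext [0.068 0.068 0.012]
side lid 540 mid [ 0.6539 -0.3877  0.0685] med [ 0.6521 -0.3889  0.0734] ext [0.049 0.048 0.017]
side lidPan 301 mid [0.5052 0.2788 0.108 ] med [0.5022 0.2765 0.1088] ext [0.056 0.079 0.018]
side sleeve 49 mid [ 0.7783 -0.0295  0.0743] med [ 0.7752 -0.0318  0.075 ] ext [0.015 0.017 0.021]
side sleeve 51 mid [ 0.6845 -0.0444  0.0712] med [ 0.6827 -0.0466  0.0723] ext [0.01  0.01  0.028]
side sleeve 66 mid [ 0.6074 -0.2714  0.052 ] med [ 0.607  -0.2716  0.0521] ext [0.022 0.032 0.009]
side sleeve 92 mid [ 0.3865 -0.2345  0.0524] med [ 0.3864 -0.2347  0.0528] ext [0.015 0.035 0.007]
side sleeveUp 40 mid [0.5025 0.2812 0.1748] med [0.5019 0.2769 0.1778] ext [0.008 0.05  0.02 ]
top lid 415 mid [ 0.6796 -0.231   0.0683] med [ 0.6796 -0.2305  0.0685] ext [0.066 0.065 0.014]
top lid 242 mid [ 0.656  -0.3863  0.0711] med [ 0.6567 -0.3854  0.073 ] ext [0.048 0.048 0.017]
top lid 432 mid [ 0.4657 -0.2124  0.0682] med [ 0.4649 -0.2125  0.0687] ext [0.066 0.066 0.014]
top lidPan 407 mid [0.5008 0.279  0.1086] med [0.4973 0.279  0.1093] ext [0.065 0.073 0.018]
top sleeve 17 mid [ 0.6077 -0.2691  0.0532] med [ 0.6065 -0.2695  0.0532] ext [0.016 0.024 0.007]
top sleeveUp 14 mid [0.502  0.2794 0.1803] med [0.5029 0.2762 0.179 ] ext [0.003 0.028 0.007]
```

step_arm(steps=[{"xyz": [-0.31,0,0.75],"turn": [0,0.1,0],"gripper": -0.1},{"xyz": [-0.31,0,0.75],"turn": [0,0,0],"gripper": -0.1},{"xyz": [-0.31,0,0.75],"turn": [0,0,0],"gripper": -0.1},{"xyz": [-0.31,0,0.75],"turn": [0,0,0],"gripper": -0.1},{"xyz": [-0.3,0,0.74],"turn": [0,0,0],"gripper": -0.1},{"xyz": [0,0,0],"turn": [0,0,0],"gripper": -0.1},{"xyz": [0,0,0.5],"turn": [0,0,0],"gripper": -0.1},{"xyz": [0,0,0.5],"turn": [0,0,0],"gripper": -0.1},{"xyz": [0,0,0.5],"turn": [0,0,0],"gripper": -0.1},{"xyz": [0,0,0],"turn": [0,0,0],"gripper": -0.1},{"xyz": [0,0,0],"turn": [0,0,0],"gripper": -0.1}], squeeze=20)

```text
time_s: 14.88
position: [0.3854, -0.2341, 0.0588]
tool_rot: [[0.894, 0.244, 0.375], [0.224, -0.97, 0.096], [0.387, -0.002, -0.922]]
ft_force: [-0.2, 0.2, 0.8]
grip_width: 0.0387
```

```bash
python3 - <<'E'
from h import *
plan(np.array([.388,-.2328,.048]),14,.4)
E
```

```text
t 14.9 pos [ 0.3854 -0.2341  0.0588] yaw 14.1 w 0.0387 F [-0.2  0.2  0.8]
turn [-0.03  0.03  0.02] then shift [-0.04  -0.015  0.277]
```

step_arm(steps=[{"xyz": [-0.04,0,0.25],"turn": [0,0,0],"gripper": -0.1},{"xyz": [0,0,0],"turn": [0,0,0],"gripper": -1},{"xyz": [0,0,0],"turn": [0,0,0],"gripper": -1},{"xyz": [0,0,0],"turn": [0,0,0],"gripper": -1},{"xyz": [0,0,0],"turn": [0,0,0],"gripper": -1},{"xyz": [0,0,0],"turn": [0,0,0],"gripper": -1}], squeeze=20)

```text
time_s: 15.38
position: [0.3871, -0.2339, 0.0489]
tool_rot: [[0.894, 0.242, 0.376], [0.223, -0.97, 0.094], [0.388, -0.0, -0.922]]
ft_force: [1.5, 1.0, 0.6]
grip_width: 0.0091
```

step_arm(steps=[{"xyz": [0.055,0,-0.15],"turn": [0,-1,0],"gripper": -1},{"xyz": [0.055,0,-0.15],"turn": [0,-1,0],"gripper": -1},{"xyz": [0.055,0,-0.15],"turn": [0,-1,0],"gripper": -1},{"xyz": [0.055,0,-0.15],"turn": [0,-1,0],"gripper": -1},{"xyz": [0.055,0,-0.15],"turn": [0,-1,0],"gripper": -1},{"xyz": [0.055,0,-0.15],"turn": [0,-1,0],"gripper": -1},{"xyz": [0.055,0,-0.15],"turn": [0,-1,0],"gripper": -1},{"xyz": [0.055,0,-0.15],"turn": [0,-1,0],"gripper": -1},{"xyz": [0.055,0,-0.15],"turn": [0,-1,0],"gripper": -1},{"xyz": [0.055,0,-0.15],"turn": [0,-1,0],"gripper": -1},{"xyz": [0.055,0,-0.15],"turn": [0,-1,0],"gripper": -1},{"xyz": [0,0,0],"turn": [0,0,0],"gripper": -1}])

```text
time_s: 16.38
position: [0.4106, -0.2277, 0.112]
tool_rot: [[0.86, 0.244, -0.448], [0.217, -0.97, -0.112], [-0.462, -0.001, -0.887]]
ft_force: [-4.6, -0.5, 4.9]
grip_width: 0.0087
```

```bash
python3 - <<'E'
from h import *
plan(np.array([.4645,-.2137,.137]),14,0)
im,d=snap('side'); p=cloud('side',d); m=(p[...,2]>.064)&(p[...,2]<.073)&(abs(p[...,0]-.465)<.05)&(abs(p[...,1]+.214)<.05);q=p[m];print(m.sum(),(np.percentile(q,2,0)+np.percentile(q,98,0))/2,np.ptp(q,axis=0))
E
```

```text
t 16.4 pos [ 0.4106 -0.2277  0.112 ] yaw 14.2 w 0.0087 F [-4.6 -0.5  4.9]
turn [-0.01  6.    0.03] then shift [ 1.393 -0.013 -0.625]
624 [ 0.46540421 -0.22471761  0.06844243] [0.06738615 0.05815427 0.00853473]
```

step_arm(steps=[{"xyz": [0,0,0],"turn": [0,0,0],"gripper": -0.45},{"xyz": [0,0,0],"turn": [0,0,0],"gripper": -0.45},{"xyz": [0,0,0],"turn": [0,0,0],"gripper": -0.45},{"xyz": [0,0,0],"turn": [0,1,0],"gripper": -0.45},{"xyz": [0,0,0],"turn": [0,1,0],"gripper": -0.45},{"xyz": [0,0,0],"turn": [0,1,0],"gripper": -0.45},{"xyz": [0,0,0],"turn": [0,1,0],"gripper": -0.45},{"xyz": [0,0,0],"turn": [0,1,0],"gripper": -0.45},{"xyz": [0,0,0],"turn": [0,1,0],"gripper": -0.45},{"xyz": [0.25,0,-0.22],"turn": [0,0,0],"gripper": -0.45},{"xyz": [0.27,0,-0.17],"turn": [0,0,0],"gripper": -0.45},{"xyz": [0.28,0,-0.12],"turn": [0,0,0],"gripper": -0.45},{"xyz": [0.29,0,-0.09],"turn": [0,0,0],"gripper": -0.45},{"xyz": [0.3,0,-0.05],"turn": [0,0,0],"gripper": -0.45},{"xyz": [0,0,0],"turn": [0,0,0],"gripper": -0.45},{"xyz": [0,0,0],"turn": [0,0,0],"gripper": -1},{"xyz": [0,0,0],"turn": [0,0,0],"gripper": -1},{"xyz": [0,0,0],"turn": [0,0,0],"gripper": -1},{"xyz": [0,0,0],"turn": [0,0,0],"gripper": -1},{"xyz": [0,0,0],"turn": [0,0,0],"gripper": -1}], squeeze=20)

```text
time_s: 18.1
position: [0.463, -0.2146, 0.1378]
tool_rot: [[0.97, 0.242, 0.003], [0.242, -0.97, 0.003], [0.003, -0.002, -1.0]]
ft_force: [-0.8, -0.3, 0.9]
grip_width: 0.0093
```

```bash
python3 - <<'E'
from h import *
plan(np.array([.4645,-.2137,.137]),14,0)
pails('c3.png',(150,340,130,390),2)
E
```

```text
t 18.1 pos [ 0.463  -0.2146  0.1378] yaw 14.0 w 0.0093 F [-0.8 -0.3  0.9]
turn [-0.03 -0.04  0.01] then shift [ 0.042 -0.013  0.021]
side lid 683 mid [ 0.6771 -0.2333  0.0678] med [ 0.6759 -0.2347  0.0685] ext [0.065 0.066 0.011]
side lid 722 mid [ 0.4578 -0.2176  0.0676] med [ 0.4555 -0.2192  0.0687] ext [0.057 0.069 0.017]
side lid 550 mid [ 0.6537 -0.3879  0.0687] med [ 0.6517 -0.3888  0.0734] ext [0.051 0.048 0.017]
side sleeve 50 mid [ 0.7789 -0.029   0.074 ] med [ 0.7754 -0.0313  0.0753] ext [0.014 0.016 0.021]
side sleeve 47 mid [ 0.6847 -0.0448  0.0706] med [ 0.6832 -0.0474  0.0709] ext [0.011 0.009 0.027]
side sleeve 63 mid [ 0.6069 -0.2712  0.051 ] med [ 0.607  -0.2712  0.0521] ext [0.023 0.032 0.008]
top lid 418 mid [ 0.6796 -0.231   0.068 ] med [ 0.6799 -0.2304  0.0688] ext [0.066 0.066 0.014]
top lid 242 mid [ 0.6559 -0.3866  0.0707] med [ 0.6568 -0.3864  0.0733] ext [0.049 0.049 0.016]
top lidPan 410 mid [0.5008 0.2783 0.1089] med [0.4973 0.2784 0.1093] ext [0.065 0.072 0.014]
top sleeve 19 mid [ 0.6087 -0.2693  0.0524] med [ 0.6063 -0.2691  0.0533] ext [0.018 0.024 0.007]
top sleeveUp 16 mid [0.5018 0.2792 0.179 ] med [0.5028 0.2775 0.1788] ext [0.003 0.03  0.007]
```

View pics/c3.png

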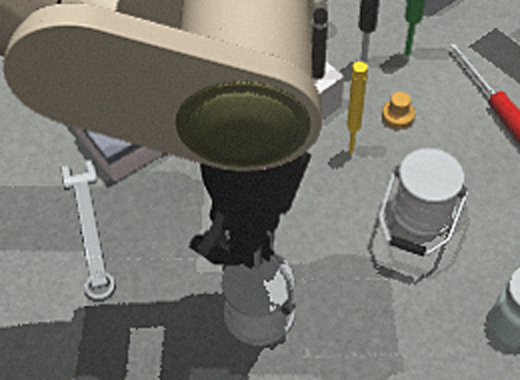

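Pail C is upright and gripped. I lift, yaw and carry it to (0.622, 0.28).

step_arm(steps=[{"xyz": [0,0,0],"turn": [0,0,0],"gripper": -1},{"xyz": [0,0,-0.2],"turn": [0,0,0],"gripper": -1},{"xyz": [0,0,-0.4],"turn": [0,0,0],"gripper": -1},{"xyz": [0,0,-0.5],"turn": [0,0,0],"gripper": -1},{"xyz": [0,0,-0.5],"turn": [0,0,0],"gripper": -1},{"xyz": [0,0,-0.5],"turn": [0,0,0],"gripper": -1},{"xyz": [0,0,-0.5],"turn": [0,0,0.6],"gripper": -1},{"xyz": [0,0,-0.4],"turn": [0,0,0.6],"gripper": -1},{"xyz": [0,0,-0.3],"turn": [0,0,0.6],"gripper": -1},{"xyz": [0,0,0],"turn": [0,0,0.6],"gripper": -1},{"xyz": [0,0,0],"turn": [0,0,0.6],"gripper": -1},{"xyz": [0,0,0],"turn": [0,0,0.3],"gripper": -1},{"xyz": [0,0,0],"turn": [0,0,0],"gripper": -1}], squeeze=45)

```text
time_s: 19.28
position: [0.4629, -0.2147, 0.2699]
tool_rot: [[1.0, -0.019, 0.003], [-0.019, -1.0, 0.003], [0.002, -0.003, -1.0]]
ft_force: [0.2, 0.2, -2.1]
grip_width: 0.0085
```

step_arm(steps=[{"xyz": [0.1,-0.3,0],"turn": [0,0,0],"gripper": -1},{"xyz": [0.2,-0.5,0],"turn": [0,0,0],"gripper": -1},{"xyz": [0.2,-0.66,0],"turn": [0,0,0],"gripper": -1},{"xyz": [0.2,-0.66,0],"turn": [0,0,0],"gripper": -1},{"xyz": [0.2,-0.66,0],"turn": [0,0,0],"gripper": -1},{"xyz": [0.2,-0.66,0],"turn": [0,0,0],"gripper": -1},{"xyz": [0.2,-0.66,0],"turn": [0,0,0],"gripper": -1},{"xyz": [0.2,-0.66,0],"turn": [0,0,0],"gripper": -1},{"xyz": [0.2,-0.66,0],"turn": [0,0,0],"gripper": -1},{"xyz": [0.2,-0.66,0],"turn": [0,0,0],"gripper": -1},{"xyz": [0.2,-0.66,0],"turn": [0,0,0],"gripper": -1},{"xyz": [0.2,-0.66,0],"turn": [0,0,0],"gripper": -1},{"xyz": [0.2,-0.66,0],"turn": [0,0,0],"gripper": -1},{"xyz": [0.2,-0.66,0],"turn": [0,0,0],"gripper": -1},{"xyz": [0.2,-0.66,0],"turn": [0,0,0],"gripper": -1},{"xyz": [0.2,-0.66,0],"turn": [0,0,0],"gripper": -1},{"xyz": [0.2,-0.66,0],"turn": [0,0,0],"gripper": -1},{"xyz": [0.2,-0.66,0],"turn": [0,0,0],"gripper": -1},{"xyz": [0.2,-0.66,0],"turn": [0,0,0],"gripper": -1},{"xyz": [0.1,-0.3,0],"turn": [0,0,0],"gripper": -1}])

```text
time_s: 20.95
position: [0.624, 0.2789, 0.2709]
tool_rot: [[1.0, -0.015, 0.002], [-0.015, -1.0, 0.004], [0.002, -0.004, -1.0]]
ft_force: [0.5, 0.4, -3.0]
grip_width: 0.0081
```

```bash
python3 - <<'E'
from h import *
plan(np.array([.622,.28,.18]),-1,0)
E
```

```text
t 20.9 pos [0.624  0.2789 0.2709] yaw -0.9 w 0.0081 F [ 0.5  0.4 -3. ]
turn [-0.05 -0.02  0.03] then shift [-0.05  -0.027  2.272]
```

step_arm(steps=[{"xyz": [-0.05,-0.03,0.3],"turn": [0,0,0],"gripper": -1},{"xyz": [0,0,0.4],"turn": [0,0,0],"gripper": -1},{"xyz": [0,0,0.4],"turn": [0,0,0],"gripper": -1},{"xyz": [0,0,0.4],"turn": [0,0,0],"gripper": -1},{"xyz": [0,0,0.3],"turn": [0,0,0],"gripper": -1},{"xyz": [0,0,0.2],"turn": [0,0,0],"gripper": -1},{"xyz": [0,0,0.1],"turn": [0,0,0],"gripper": -1},{"xyz": [0,0,0.1],"turn": [0,0,0],"gripper": -1},{"xyz": [0,0,0.05],"turn": [0,0,0],"gripper": -1},{"xyz": [0,0,0],"turn": [0,0,0],"gripper": -1},{"xyz": [0,0,0.05],"turn": [0,0,0],"gripper": -1},{"xyz": [0,0,0],"turn": [0,0,0],"gripper": -1},{"xyz": [0,0,0],"turn": [0,0,0],"gripper": -1}])

```text
time_s: 22.03
position: [0.6227, 0.2765, 0.18]
tool_rot: [[1.0, -0.019, 0.003], [-0.019, -1.0, 0.003], [0.003, -0.003, -1.0]]
ft_force: [0.2, 0.3, -3.1]
grip_width: 0.0085
```

step_arm(steps=[{"xyz": [0,0,0.03],"turn": [0,0,0],"gripper": -1},{"xyz": [0,0,0.02],"turn": [0,0,0],"gripper": -1},{"xyz": [0,0,0],"turn": [0,0,0],"gripper": -1},{"xyz": [0,0,0],"turn": [0,0,0],"gripper": -1}])

```text
time_s: 22.37
position: [0.6228, 0.2765, 0.178]
tool_rot: [[1.0, -0.019, 0.004], [-0.019, -1.0, 0.003], [0.004, -0.003, -1.0]]
ft_force: [0.3, 0.3, -2.0]
grip_width: 0.0086
```

step_arm(steps=[{"xyz": [0,0,0.02],"turn": [0,0,0],"gripper": -1},{"xyz": [0,0,0.015],"turn": [0,0,0],"gripper": -1},{"xyz": [0,0,0],"turn": [0,0,0],"gripper": -1},{"xyz": [0,0,0],"turn": [0,0,0],"gripper": -1}])

```text
time_s: 22.7
position: [0.6231, 0.2766, 0.1779]
tool_rot: [[1.0, -0.019, 0.006], [-0.019, -1.0, 0.003], [0.006, -0.003, -1.0]]
ft_force: [1.0, 0.4, 4.9]
grip_width: 0.0082
```

step_arm(steps=[{"xyz": [0,0,-0.015],"turn": [0,0,0],"gripper": -1},{"xyz": [0,0,0],"turn": [0,0,0],"gripper": -0.4},{"xyz": [0,0,0],"turn": [0,0,0],"gripper": -0.4},{"xyz": [0,0,0],"turn": [0,0,0],"gripper": -0.4},{"xyz": [0,0,-0.3],"turn": [0,0,0],"gripper": -0.4},{"xyz": [0,0,-0.5],"turn": [0,0,0],"gripper": -0.4},{"xyz": [0,0,-0.8],"turn": [0,0,0],"gripper": -0.4},{"xyz": [0,0,-0.8],"turn": [0,0,0],"gripper": -0.4},{"xyz": [0,0,0],"turn": [0,0,-1],"gripper": -0.1},{"xyz": [0,0,0],"turn": [0,0,-1],"gripper": -0.1},{"xyz": [0,0,0],"turn": [0,0,-1],"gripper": -0.1},{"xyz": [0,0,0],"turn": [0,0,-1],"gripper": -0.1},{"xyz": [0,0,0],"turn": [0,0,-1],"gripper": -0.1},{"xyz": [0,0,0],"turn": [0,0,-1],"gripper": -0.1},{"xyz": [0,0,0],"turn": [0,0,-0.3],"gripper": -0.1},{"xyz": [0,0,0],"turn": [0,0,0],"gripper": -0.1}])

```text
time_s: 24.03
position: [0.6223, 0.2762, 0.2728]
tool_rot: [[0.885, 0.466, 0.003], [0.466, -0.885, 0.003], [0.004, -0.001, -1.0]]
ft_force: [-0.4, -0.8, -0.7]
grip_width: 0.0381
```

```bash
python3 - <<'E'
from h import *
g=np.array([.609,-.269,.048]); pre=g-.07*Rt(28,.4)[:,2]; print(pre)
plan(np.r_[pre[:2],.28],28,0)
pails()
E
```

```text
[ 0.58493148 -0.28179746  0.11247427]
t 24.0 pos [0.6223 0.2762 0.2728] yaw 27.8 w 0.0381 F [-0.4 -0.8 -0.7]
turn [-0.01 -0.04 -0.05] then shift [-7.374 11.879 -0.181]
side lid 679 mid [ 0.6772 -0.2334  0.0679] med [ 0.676  -0.2345  0.0685] ext [0.066 0.065 0.013]
side lid 529 mid [ 0.6539 -0.3877  0.0692] med [ 0.6522 -0.3888  0.0736] ext [0.05  0.048 0.017]
side lidPan 328 mid [0.6243 0.2751 0.1072] med [0.6222 0.2724 0.1089] ext [0.065 0.078 0.017]
side lidPan 367 mid [0.5004 0.2784 0.1071] med [0.4982 0.2752 0.1087] ext [0.066 0.079 0.018]
side sleeve 50 mid [ 0.7789 -0.0288  0.0739] med [ 0.7756 -0.0312  0.0748] ext [0.014 0.015 0.021]
side sleeve 50 mid [ 0.6845 -0.045   0.0711] med [ 0.6829 -0.0465  0.0717] ext [0.011 0.01  0.027]
side sleeve 75 mid [ 0.607  -0.2715  0.0519] med [ 0.6074 -0.2719  0.0525] ext [0.022 0.032 0.009]
side sleeveUp 39 mid [0.6216 0.2821 0.1706] med [0.6212 0.2768 0.177 ] ext [0.008 0.048 0.02 ]
side sleeveUp 43 mid [0.5024 0.2804 0.1754] med [0.5019 0.2776 0.1775] ext [0.008 0.048 0.019]
top lid 415 mid [ 0.6798 -0.2305  0.0681] med [ 0.6798 -0.2304  0.0686] ext [0.065 0.067 0.013]
top lid 244 mid [ 0.6561 -0.3866  0.0709] med [ 0.6568 -0.3854  0.0731] ext [0.047 0.048 0.017]
top lidPan 162 mid [0.6438 0.2757 0.1094] med [0.6429 0.2729 0.1095] ext [0.028 0.063 0.011]
top lidPan 229 mid [0.6093 0.2766 0.1089] med [0.6117 0.2759 0.1091] ext [0.034 0.066 0.014]
top lidPan 410 mid [0.5008 0.2785 0.1088] med [0.4973 0.2789 0.1091] ext [0.065 0.073 0.014]
top sleeve 16 mid [ 0.6077 -0.2685  0.0522] med [ 0.6064 -0.2684  0.0524] ext [0.015 0.023 0.006]
top sleeveUp 20 mid [0.6212 0.2773 0.1788] med [0.621  0.2744 0.1794] ext [0.005 0.03  0.005]
top sleeveUp 28 mid [0.503  0.2799 0.1785] med [0.5029 0.2796 0.1785] ext [0.005 0.032 0.008]
```

Both placed pails check out: lids at 0.109 and sleeves centred. Now pail A, which hasn't moved.

step_arm(steps=[{"xyz": [-0.53,0.85,0],"turn": [0,0,0],"gripper": -0.1},{"xyz": [-0.53,0.85,0],"turn": [0,0,0],"gripper": -0.1},{"xyz": [-0.53,0.85,0],"turn": [0,0,0],"gripper": -0.1},{"xyz": [-0.53,0.85,0],"turn": [0,0,0],"gripper": -0.1},{"xyz": [-0.53,0.85,0],"turn": [0,0,0],"gripper": -0.1},{"xyz": [-0.53,0.85,0],"turn": [0,0,0],"gripper": -0.1},{"xyz": [-0.53,0.85,0],"turn": [0,0,0],"gripper": -0.1},{"xyz": [-0.53,0.85,0],"turn": [0,0,0],"gripper": -0.1},{"xyz": [-0.53,0.85,0],"turn": [0,0,0],"gripper": -0.1},{"xyz": [-0.53,0.85,0],"turn": [0,0,0],"gripper": -0.1},{"xyz": [-0.53,0.85,0],"turn": [0,0,0],"gripper": -0.1},{"xyz": [-0.53,0.85,0],"turn": [0,0,0],"gripper": -0.1},{"xyz": [-0.53,0.85,0],"turn": [0,0,0],"gripper": -0.1},{"xyz": [-0.53,0.85,0],"turn": [0,0,0],"gripper": -0.1},{"xyz": [0,0,0],"turn": [0,1,0],"gripper": -0.1},{"xyz": [0,0,0],"turn": [0,1,0],"gripper": -0.1},{"xyz": [0,0,0],"turn": [0,1,0],"gripper": -0.1},{"xyz": [0,0,0],"turn": [0,1,0],"gripper": -0.1},{"xyz": [0,0,0],"turn": [0,1,0],"gripper": -0.1},{"xyz": [0,0,0],"turn": [0,0,0],"gripper": -0.1}], squeeze=20)

```text
time_s: 25.8
position: [0.5805, -0.2842, 0.2707]
tool_rot: [[0.815, 0.463, 0.349], [0.424, -0.886, 0.185], [0.395, -0.003, -0.919]]
ft_force: [-0.7, -0.7, -0.3]
grip_width: 0.0385
```

```bash
python3 - <<'E'
from h import *
g=np.array([.609,-.269,.048]); pre=g-.07*Rt(28,.4)[:,2]
plan(pre,28,.4)
im,d=snap('side');p=cloud('side',d);m=(im.max(2)<50)&(p[...,2]>.03)&(p[...,2]<.08)&(abs(p[...,0]-.607)<.04)&(abs(p[...,1]+.272)<.04);print(m.sum(),np.round(np.median(p[m],0),4) if m.any() else '')
im,d=snap('top');p=cloud('top',d);z=p[...,2];q=p[(z>.06)&(z<.078)&(abs(p[...,0]-.68)<.06)&(abs(p[...,1]+.23)<.06)];print(len(q),(np.percentile(q,2,0)+np.percentile(q,98,0))/2)
E
```

```text
t 25.8 pos [ 0.5805 -0.2842  0.2707] yaw 27.5 w 0.0385 F [-0.7 -0.7 -0.3]
turn [-0.   -0.07 -0.1 ] then shift [-1.425e+00 -1.000e-03  3.692e+00]
75 [ 0.6064 -0.2704  0.0526]
415 [ 0.67960804 -0.23069257  0.06811631]
```

step_arm(steps=[{"xyz": [-0.28,0,0.74],"turn": [0,0,0],"gripper": -0.1},{"xyz": [-0.28,0,0.74],"turn": [0,0,0],"gripper": -0.1},{"xyz": [-0.28,0,0.74],"turn": [0,0,0],"gripper": -0.1},{"xyz": [-0.28,0,0.74],"turn": [0,0,0],"gripper": -0.1},{"xyz": [-0.28,0,0.74],"turn": [0,0,0],"gripper": -0.1},{"xyz": [0,0,0],"turn": [0,0,0],"gripper": -0.1},{"xyz": [0,0,0.5],"turn": [0,0,0],"gripper": -0.1},{"xyz": [0,0,0.5],"turn": [0,0,0],"gripper": -0.1},{"xyz": [0,0,0.5],"turn": [0,0,0],"gripper": -0.1},{"xyz": [0,0,0],"turn": [0,0,0],"gripper": -0.1},{"xyz": [0,0,0],"turn": [0,0,0],"gripper": -0.1}])

```text
time_s: 26.82
position: [0.6092, -0.2687, 0.059]
tool_rot: [[0.813, 0.468, 0.347], [0.43, -0.884, 0.184], [0.393, -0.001, -0.92]]
ft_force: [0.1, -0.4, 1.3]
grip_width: 0.0382
```

```bash
python3 - <<'E'
from h import *
plan(np.array([.6085,-.269,.048]),28,.4)
E
```

```text
t 26.8 pos [ 0.6092 -0.2687  0.059 ] yaw 27.9 w 0.0382 F [ 0.1 -0.4  1.3]
turn [ 0.   -0.04 -0.03] then shift [-0.124 -0.002  0.247]
```

step_arm(steps=[{"xyz": [-0.12,0,0.24],"turn": [0,0,0],"gripper": -0.1},{"xyz": [0,0,0],"turn": [0,0,0],"gripper": -1},{"xyz": [0,0,0],"turn": [0,0,0],"gripper": -1},{"xyz": [0,0,0],"turn": [0,0,0],"gripper": -1},{"xyz": [0,0,0],"turn": [0,0,0],"gripper": -1},{"xyz": [0,0,0],"turn": [0,0,0],"gripper": -1}], squeeze=20)

```text
time_s: 27.32
position: [0.608, -0.2694, 0.0478]
tool_rot: [[0.813, 0.466, 0.348], [0.429, -0.885, 0.184], [0.393, -0.0, -0.919]]
ft_force: [0.5, 0.0, 0.1]
grip_width: 0.0091
```

step_arm(steps=[{"xyz": [0.057,0,-0.15],"turn": [0,-1,0],"gripper": -1},{"xyz": [0.057,0,-0.15],"turn": [0,-1,0],"gripper": -1},{"xyz": [0.057,0,-0.15],"turn": [0,-1,0],"gripper": -1},{"xyz": [0.057,0,-0.15],"turn": [0,-1,0],"gripper": -1},{"xyz": [0.057,0,-0.15],"turn": [0,-1,0],"gripper": -1},{"xyz": [0.057,0,-0.15],"turn": [0,-1,0],"gripper": -1},{"xyz": [0.057,0,-0.15],"turn": [0,-1,0],"gripper": -1},{"xyz": [0.057,0,-0.15],"turn": [0,-1,0],"gripper": -1},{"xyz": [0.057,0,-0.15],"turn": [0,-1,0],"gripper": -1},{"xyz": [0.057,0,-0.15],"turn": [0,-1,0],"gripper": -1},{"xyz": [0.057,0,-0.15],"turn": [0,-1,0],"gripper": -1},{"xyz": [0,0,0],"turn": [0,0,0],"gripper": -1}])

```text
time_s: 28.32
position: [0.6302, -0.2571, 0.1116]
tool_rot: [[0.784, 0.468, -0.409], [0.415, -0.884, -0.216], [-0.462, -0.0, -0.887]]
ft_force: [-3.7, -1.6, 4.7]
grip_width: 0.009
```

```bash
python3 - <<'E'
from h import *
plan(np.array([.6785,-.232,.137]),28,0)
im,d=snap('side'); p=cloud('side',d); m=(p[...,2]>.06)&(p[...,2]<.076)&(abs(p[...,0]-.678)<.05)&(abs(p[...,1]+.232)<.05)&(im.min(2)>45);q=p[m];print(m.sum(),(np.percentile(q,2,0)+np.percentile(q,98,0))/2,np.ptp(q,axis=0))
E
```

```text
t 28.3 pos [ 0.6302 -0.2571  0.1116] yaw 27.9 w 0.009 F [-3.7 -1.6  4.7]
turn [-0.01  6.01 -0.02] then shift [ 1.362  0.013 -0.635]
290 [ 0.68232222 -0.23083039  0.06817741] [0.06435439 0.07339184 0.01523046]
```

step_arm(steps=[{"xyz": [0,0,0],"turn": [0,0,0],"gripper": -0.45},{"xyz": [0,0,0],"turn": [0,0,0],"gripper": -0.45},{"xyz": [0,0,0],"turn": [0,0,0],"gripper": -0.45},{"xyz": [0,0,0],"turn": [0,1,0],"gripper": -0.45},{"xyz": [0,0,0],"turn": [0,1,0],"gripper": -0.45},{"xyz": [0,0,0],"turn": [0,1,0],"gripper": -0.45},{"xyz": [0,0,0],"turn": [0,1,0],"gripper": -0.45},{"xyz": [0,0,0],"turn": [0,1,0],"gripper": -0.45},{"xyz": [0,0,0],"turn": [0,1,0],"gripper": -0.45},{"xyz": [0.24,0,-0.22],"turn": [0,0,0],"gripper": -0.45},{"xyz": [0.27,0,-0.17],"turn": [0,0,0],"gripper": -0.45},{"xyz": [0.28,0,-0.12],"turn": [0,0,0],"gripper": -0.45},{"xyz": [0.29,0,-0.09],"turn": [0,0,0],"gripper": -0.45},{"xyz": [0.3,0,-0.05],"turn": [0,0,0],"gripper": -0.45},{"xyz": [0,0,0],"turn": [0,0,0],"gripper": -0.45},{"xyz": [0,0,0],"turn": [0,0,0],"gripper": -1},{"xyz": [0,0,0],"turn": [0,0,0],"gripper": -1},{"xyz": [0,0,0],"turn": [0,0,0],"gripper": -1},{"xyz": [0,0,0],"turn": [0,0,0],"gripper": -1},{"xyz": [0,0,0],"turn": [0,0,0],"gripper": -1}], squeeze=20)

```text
time_s: 30.03
position: [0.6775, -0.2327, 0.1374]
tool_rot: [[0.885, 0.466, 0.002], [0.466, -0.885, 0.003], [0.004, -0.002, -1.0]]
ft_force: [-0.7, -0.1, -0.3]
grip_width: 0.0091
```

```bash
python3 - <<'E'
from h import *
plan(np.array([.6785,-.232,.137]),28,0)
pails('a3.png',(100,320,230,430),2)
E
```

```text
t 30.0 pos [ 0.6775 -0.2327  0.1374] yaw 27.8 w 0.0091 F [-0.7 -0.1 -0.3]
turn [-0.02 -0.04 -0.05] then shift [ 0.031 -0.004  0.009]
side lid 669 mid [ 0.6751 -0.234   0.0675] med [ 0.6734 -0.2361  0.0685] ext [0.066 0.066 0.012]
side lid 560 mid [ 0.6536 -0.3877  0.0685] med [ 0.651  -0.3888  0.0733] ext [0.049 0.048 0.017]
side lidPan 101 mid [0.6079 0.2621 0.1062] med [0.6047 0.2609 0.1083] ext [0.031 0.056 0.011]
side lidPan 367 mid [0.5002 0.2777 0.1077] med [0.4987 0.275  0.1086] ext [0.067 0.08  0.017]
side sleeve 49 mid [ 0.6848 -0.0451  0.0707] med [ 0.6825 -0.047   0.072 ] ext [0.011 0.01  0.028]
top lid 196 mid [ 0.6559 -0.389   0.0722] med [ 0.6538 -0.3897  0.0734] ext [0.047 0.045 0.016]
top lidPan 163 mid [0.6441 0.2756 0.109 ] med [0.6431 0.2739 0.1091] ext [0.029 0.063 0.011]
top lidPan 233 mid [0.6092 0.2766 0.1087] med [0.6119 0.2758 0.109 ] ext [0.034 0.077 0.016]
top lidPan 407 mid [0.5008 0.2793 0.1093] med [0.4974 0.2787 0.1091] ext [0.065 0.072 0.017]
top sleeveUp 13 mid [0.622  0.2774 0.179 ] med [0.6211 0.2784 0.1787] ext [0.003 0.029 0.005]
top sleeveUp 17 mid [0.5025 0.2792 0.1797] med [0.5029 0.2798 0.1796] ext [0.005 0.029 0.007]
```

View pics/a3.png

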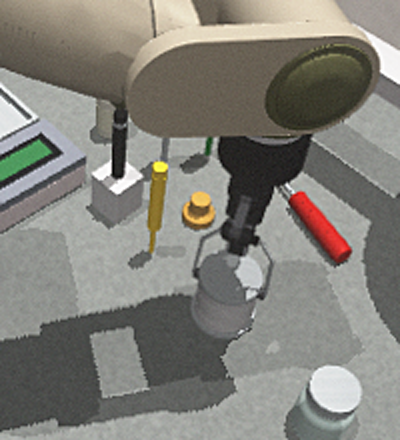

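Pail A is upright and gripped. I lift to 0.30 and carry it round to (0.562, 0.160).

step_arm(steps=[{"xyz": [0,0,0],"turn": [0,0,0],"gripper": -1},{"xyz": [0,0,-0.2],"turn": [0,0,0],"gripper": -1},{"xyz": [0,0,-0.4],"turn": [0,0,0],"gripper": -1},{"xyz": [0,0,-0.5],"turn": [0,0,0],"gripper": -1},{"xyz": [0,0,-0.5],"turn": [0,0,0],"gripper": -1},{"xyz": [0,0,-0.5],"turn": [0,0,0],"gripper": -1},{"xyz": [0,0,-0.5],"turn": [0,0,0.4],"gripper": -1},{"xyz": [0,0,-0.5],"turn": [0,0,0.7],"gripper": -1},{"xyz": [0,0,-0.5],"turn": [0,0,0.8],"gripper": -1},{"xyz": [0,0,-0.3],"turn": [0,0,0.8],"gripper": -1},{"xyz": [0,0,-0.2],"turn": [0,0,0.8],"gripper": -1},{"xyz": [0,0,0],"turn": [0,0,0.8],"gripper": -1},{"xyz": [0,0,0],"turn": [0,0,0.8],"gripper": -1},{"xyz": [0,0,0],"turn": [0,0,0.7],"gripper": -1},{"xyz": [0,0,0],"turn": [0,0,0.5],"gripper": -1},{"xyz": [0,0,0],"turn": [0,0,0],"gripper": -1}], squeeze=45)

```text
time_s: 31.47
position: [0.6774, -0.2328, 0.3017]
tool_rot: [[1.0, -0.02, 0.003], [-0.02, -1.0, 0.003], [0.003, -0.003, -1.0]]
ft_force: [-0.1, -0.8, -1.1]
grip_width: 0.0085
```

step_arm(steps=[{"xyz": [-0.3,-0.2,0],"turn": [0,0,0],"gripper": -1},{"xyz": [-0.48,-0.36,0],"turn": [0,0,0],"gripper": -1},{"xyz": [-0.48,-0.36,0],"turn": [0,0,0],"gripper": -1},{"xyz": [-0.48,-0.36,0],"turn": [0,0,0],"gripper": -1},{"xyz": [-0.48,-0.4,0],"turn": [0,0,0],"gripper": -1},{"xyz": [-0.48,-0.5,0],"turn": [0,0,0],"gripper": -1},{"xyz": [-0.25,-0.6,0],"turn": [0,0,0],"gripper": -1},{"xyz": [0,-0.62,0],"turn": [0,0,0],"gripper": -1},{"xyz": [0,-0.62,0],"turn": [0,0,0],"gripper": -1},{"xyz": [0,-0.62,0],"turn": [0,0,0],"gripper": -1},{"xyz": [0,-0.62,0],"turn": [0,0,0],"gripper": -1},{"xyz": [0,-0.62,0],"turn": [0,0,0],"gripper": -1},{"xyz": [0,-0.62,0],"turn": [0,0,0],"gripper": -1},{"xyz": [0,-0.62,0],"turn": [0,0,0],"gripper": -1},{"xyz": [0,-0.62,0],"turn": [0,0,0],"gripper": -1},{"xyz": [0,-0.6,0],"turn": [0,0,0],"gripper": -1},{"xyz": [0,-0.5,0],"turn": [0,0,0],"gripper": -1},{"xyz": [0,-0.3,0],"turn": [0,0,0],"gripper": -1},{"xyz": [0,-0.1,0],"turn": [0,0,0],"gripper": -1},{"xyz": [0,0,0],"turn": [0,0,0],"gripper": -1}])

```text
time_s: 33.13
position: [0.5664, 0.1392, 0.3023]
tool_rot: [[1.0, -0.017, 0.003], [-0.017, -1.0, 0.003], [0.003, -0.003, -1.0]]
ft_force: [0.3, -0.1, -2.8]
grip_width: 0.0083
```

```bash
python3 - <<'E'
from h import *
plan(np.array([.562,.16,.18]),-1,0)
E
```

```text
t 33.1 pos [0.5664 0.1392 0.3023] yaw -1.0 w 0.0083 F [ 0.3 -0.1 -2.8]
turn [-0.03 -0.04  0.  ] then shift [-0.119 -0.518  3.057]
```

step_arm(steps=[{"xyz": [-0.06,-0.26,0],"turn": [0,0,0],"gripper": -1},{"xyz": [-0.06,-0.26,0],"turn": [0,0,0],"gripper": -1},{"xyz": [0,0,0.3],"turn": [0,0,0],"gripper": -1},{"xyz": [0,0,0.5],"turn": [0,0,0],"gripper": -1},{"xyz": [0,0,0.5],"turn": [0,0,0],"gripper": -1},{"xyz": [0,0,0.5],"turn": [0,0,0],"gripper": -1},{"xyz": [0,0,0.5],"turn": [0,0,0],"gripper": -1},{"xyz": [0,0,0.3],"turn": [0,0,0],"gripper": -1},{"xyz": [0,0,0.2],"turn": [0,0,0],"gripper": -1},{"xyz": [0,0,0.1],"turn": [0,0,0],"gripper": -1},{"xyz": [0,0,0.1],"turn": [0,0,0],"gripper": -1},{"xyz": [0,0,0.05],"turn": [0,0,0],"gripper": -1},{"xyz": [0,0,0],"turn": [0,0,0],"gripper": -1},{"xyz": [0,0,0.03],"turn": [0,0,0],"gripper": -1},{"xyz": [0,0,0],"turn": [0,0,0],"gripper": -1},{"xyz": [0,0,0],"turn": [0,0,0],"gripper": -1}])

```text
time_s: 34.47
position: [0.5625, 0.1601, 0.1794]
tool_rot: [[1.0, -0.019, 0.004], [-0.019, -1.0, 0.003], [0.004, -0.003, -1.0]]
ft_force: [0.2, -0.2, -2.7]
grip_width: 0.0084
```

step_arm(steps=[{"xyz": [0,0,0.03],"turn": [0,0,0],"gripper": -1},{"xyz": [0,0,0.02],"turn": [0,0,0],"gripper": -1},{"xyz": [0,0,0],"turn": [0,0,0],"gripper": -1},{"xyz": [0,0,0.015],"turn": [0,0,0],"gripper": -1},{"xyz": [0,0,0],"turn": [0,0,0],"gripper": -1}])

```text
time_s: 34.88
position: [0.5626, 0.1602, 0.1772]
tool_rot: [[1.0, -0.019, 0.004], [-0.019, -1.0, 0.003], [0.004, -0.003, -1.0]]
ft_force: [-2.1, 1.2, 4.5]
grip_width: 0.0084
```

step_arm(steps=[{"xyz": [0,0,-0.015],"turn": [0,0,0],"gripper": -1},{"xyz": [0,0,0],"turn": [0,0,0],"gripper": -0.4},{"xyz": [0,0,0],"turn": [0,0,0],"gripper": -0.4},{"xyz": [0,0,0],"turn": [0,0,0],"gripper": -0.4},{"xyz": [0,0,-0.3],"turn": [0,0,0],"gripper": -0.4},{"xyz": [0,0,-0.5],"turn": [0,0,0],"gripper": -0.4},{"xyz": [0,0,-0.8],"turn": [0,0,0],"gripper": -0.4},{"xyz": [0,0,-0.8],"turn": [0,0,0],"gripper": -0.4},{"xyz": [0,0,-0.5],"turn": [0,0,0],"gripper": -0.2},{"xyz": [0,0,0],"turn": [0,0,0],"gripper": -0.1}])

```text
time_s: 35.72
position: [0.5632, 0.1599, 0.2978]
tool_rot: [[1.0, -0.019, 0.012], [-0.019, -1.0, 0.003], [0.012, -0.004, -1.0]]
ft_force: [0.3, -0.2, 0.1]
grip_width: 0.0387
```

```bash
python3 - <<'E'
from h import *
plan(np.array([.687,-.0425,.29]),-1,0)
pails()
A=np.load('/tmp/top0.npz');B=np.load('/tmp/side0.npz')
for n,D,(u0,v0) in(('top',A,(221,210)),('side',B,(210,197))):
    im=cv2.GaussianBlur(D['im'],(0,0),.8).astype(float);w=im[v0-8:v0+9,u0-8:u0+9]
    bg=np.median(w.reshape(-1,3),0); e=np.linalg.norm(w-bg,axis=2); e[e<.35*e.max()]=0
    vv,uu=np.mgrid[v0-8:v0+9,u0-8:u0+9]; u=(e*uu).sum()/e.sum(); v=(e*vv).sum()/e.sum()
    print(n,u,v,e.max(),(e>0).sum(),'btn z.05',onz(n,u,v,.05).round(4),'z.0455',onz(n,u,v,.0455).round(4))
    # holder top and stylus handle axis
    p=cloud(n,D['d']);m=(abs(p[...,0]-.687)<.03)&(abs(p[...,1]+.043)<.03)
    q=p[m&(p[...,2]>.05)&(p[...,2]<.059)&(D['im'].min(2)>60)]; r=cv2.minAreaRect(q[:,:2].astype(np.float32)); print('block',r)
    s=m&(D['im'].max(2)<90)&(p[...,2]>.06); print('handle z',[(round(z,3),np.round(np.median(p[s&(abs(p[...,2]-z)<.01)],0),4)) for z in(.08,.11,.14,.155)])
E
```

```text
t 35.7 pos [0.5632 0.1599 0.2978] yaw -1.1 w 0.0387 F [ 0.3 -0.2  0.1]
turn [-0.04 -0.15 -0.02] then shift [3.183 5.004 0.195]
side lid 535 mid [ 0.6541 -0.3878  0.0692] med [ 0.6519 -0.3891  0.0733] ext [0.05  0.048 0.017]
side lidPan 305 mid [0.624  0.2748 0.1073] med [0.6228 0.2734 0.1091] ext [0.066 0.077 0.014]
side lidPan 370 mid [0.5005 0.2775 0.1068] med [0.4984 0.2744 0.1086] ext [0.066 0.079 0.018]
side lidPan 454 mid [0.5588 0.1581 0.1068] med [0.5564 0.1568 0.1086] ext [0.068 0.081 0.017]
side sleeve 49 mid [ 0.7783 -0.0294  0.074 ] med [ 0.7762 -0.0315  0.075 ] ext [0.014 0.015 0.022]
side sleeve 50 mid [ 0.6843 -0.045   0.0711] med [ 0.6826 -0.0471  0.071 ] ext [0.01  0.011 0.028]
side sleeveUp 38 mid [0.6216 0.2815 0.1731] med [0.6211 0.2769 0.1771] ext [0.007 0.045 0.017]
side sleeveUp 42 mid [0.5023 0.2808 0.1751] med [0.5019 0.2778 0.1779] ext [0.008 0.05  0.02 ]
side sleeveUp 45 mid [0.5612 0.1632 0.1726] med [0.5606 0.1552 0.1774] ext [0.009 0.048 0.019]
top lid 241 mid [ 0.656  -0.3865  0.071 ] med [ 0.6568 -0.3845  0.0735] ext [0.047 0.049 0.017]
top lidPan 393 
[... 517 characters left out ...]
185643047094345), (0.042482566088438034, 0.04185974970459938), 1.6876307725906372)
handle z [(0.08, array([ 0.6814, -0.0424,  0.0763])), (0.11, array([ 0.6824, -0.0429,  0.1111])), (0.14, array([ 0.6815, -0.0407,  0.1438])), (0.155, array([ 0.6882, -0.0419,  0.1531]))]
side 209.37534037069176 196.34840205787765 117.88977903109328 20 btn z.05 [0.5288 0.056  0.05  ] z.0455 [0.5305 0.0596 0.0455]
block ((0.6878646612167358, -0.042364463210105896), (0.04627881199121475, 0.04485689476132393), 0.35954949259757996)
handle z [(0.08, array([ 0.6829, -0.0469,  0.0808])), (0.11, array([ 0.6828, -0.0467,  0.1097])), (0.14, array([ 0.6833, -0.0477,  0.1402])), (0.155, array([ 0.6862, -0.0442,  0.1531]))]
```

All three pails are upright on the pan, lids at 0.109. The button is at (0.529, 0.057) and the holder at (0.688, −0.042). Next I fetch the stylus.

step_arm(steps=[{"xyz": [0,0,0],"turn": [-0.04,-0.15,0],"gripper": -0.1},{"xyz": [0.4,0.63,0],"turn": [0,0,0],"gripper": -0.1},{"xyz": [0.4,0.63,0],"turn": [0,0,0],"gripper": -0.1},{"xyz": [0.4,0.63,0],"turn": [0,0,0],"gripper": -0.1},{"xyz": [0.4,0.63,0],"turn": [0,0,0],"gripper": -0.1},{"xyz": [0.4,0.63,0],"turn": [0,0,0],"gripper": -0.1},{"xyz": [0.4,0.63,0],"turn": [0,0,0],"gripper": -0.1},{"xyz": [0.4,0.63,0],"turn": [0,0,0],"gripper": -0.1},{"xyz": [0.4,0.63,0],"turn": [0,0,0],"gripper": -0.1},{"xyz": [0,0,0],"turn": [0,0,0],"gripper": -0.1},{"xyz": [0,0,0],"turn": [0,0,0],"gripper": -0.1}])

```text
time_s: 36.73
position: [0.6865, -0.0455, 0.2893]
tool_rot: [[1.0, -0.021, -0.013], [-0.021, -1.0, 0.001], [-0.013, -0.001, -1.0]]
ft_force: [-0.8, 0.3, 0.0]
grip_width: 0.0384
```

```bash
python3 - <<'E'
from h import *
plan(np.array([.6885,-.0415,.20]),-1,0)
E
```

```text
t 36.7 pos [ 0.6865 -0.0455  0.2893] yaw -1.2 w 0.0384 F [-0.8  0.3  0. ]
turn [-0.01  0.17 -0.04] then shift [ 0.049 -0.102  2.232]
```

step_arm(steps=[{"xyz": [0.05,-0.1,0],"turn": [0,0.15,0],"gripper": -0.1},{"xyz": [0,0,0.7],"turn": [0,0,0],"gripper": -0.1},{"xyz": [0,0,0.7],"turn": [0,0,0],"gripper": -0.1},{"xyz": [0,0,0.7],"turn": [0,0,0],"gripper": -0.1},{"xyz": [0,0,0],"turn": [0,0,0],"gripper": -0.1},{"xyz": [0,0,0],"turn": [0,0,0],"gripper": -0.1}])

```text
time_s: 37.23
position: [0.688, -0.0389, 0.2076]
tool_rot: [[1.0, -0.017, 0.001], [-0.017, -1.0, 0.0], [0.001, -0.0, -1.0]]
ft_force: [-0.2, 0.1, 0.4]
grip_width: 0.0386
```

```bash
python3 - <<'E'
from h import *
plan(np.array([.6885,-.0415,.112]),-1,0)
im,d=snap('side'); save('s1.png',im[60:260,220:380],3)
E
```

```text
t 37.2 pos [ 0.688  -0.0389  0.2076] yaw -1.0 w 0.0386 F [-0.2  0.1  0.4]
turn [-0.   -0.01  0.  ] then shift [0.014 0.065 2.391]
```

View pics/s1.png

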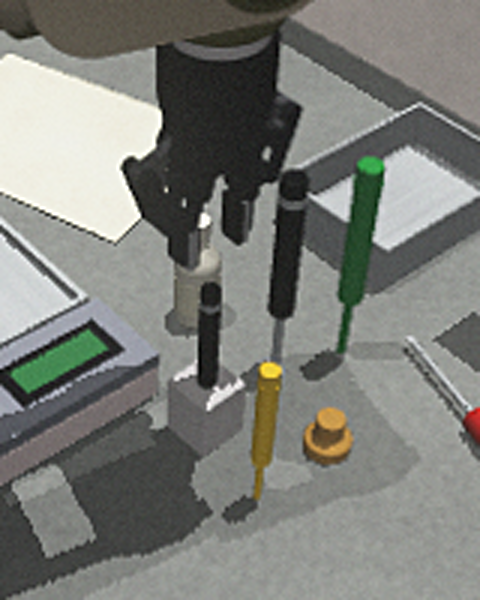

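The gripper is centred over the small black stylus at (208,290), clear of the larger black, green and yellow ones. I descend and grip.

step_arm(steps=[{"xyz": [0.01,0.07,0.4],"turn": [0,0,0],"gripper": -0.1},{"xyz": [0,0,0.5],"turn": [0,0,0],"gripper": -0.1},{"xyz": [0,0,0.5],"turn": [0,0,0],"gripper": -0.1},{"xyz": [0,0,0.5],"turn": [0,0,0],"gripper": -0.1},{"xyz": [0,0,0.3],"turn": [0,0,0],"gripper": -0.1},{"xyz": [0,0,0],"turn": [0,0,0],"gripper": -0.1},{"xyz": [0,0,0],"turn": [0,0,0],"gripper": -0.1},{"xyz": [0,0,0],"turn": [0,0,0],"gripper": -1},{"xyz": [0,0,0],"turn": [0,0,0],"gripper": -1},{"xyz": [0,0,0],"turn": [0,0,0],"gripper": -1},{"xyz": [0,0,0],"turn": [0,0,0],"gripper": -1},{"xyz": [0,0,0],"turn": [0,0,0],"gripper": -1}], squeeze=20)

```text
time_s: 38.28
position: [0.6899, -0.0432, 0.1219]
tool_rot: [[1.0, -0.019, 0.006], [-0.019, -1.0, -0.001], [0.006, 0.001, -1.0]]
ft_force: [0.4, 0.7, 6.9]
grip_width: 0.0153
```

The stylus is gripped (15.3 mm). I firm up the grip and lift straight out.

step_arm(steps=[{"xyz": [0,0,-0.05],"turn": [0,0,0],"gripper": -1},{"xyz": [0,0,0],"turn": [0,0,0],"gripper": -1},{"xyz": [0,0,-0.2],"turn": [0,0,0],"gripper": -1},{"xyz": [0,0,-0.3],"turn": [0,0,0],"gripper": -1},{"xyz": [0,0,-0.4],"turn": [0,0,0],"gripper": -1},{"xyz": [0,0,-0.5],"turn": [0,0,0],"gripper": -1},{"xyz": [0,0,-0.5],"turn": [0,0,0],"gripper": -1},{"xyz": [0,0,-0.5],"turn": [0,0,0],"gripper": -1},{"xyz": [0,0,0],"turn": [0,0,0],"gripper": -1},{"xyz": [0,0,0],"turn": [0,0,0],"gripper": -1}], squeeze=60)

```text
time_s: 39.12
position: [0.689, -0.0431, 0.2189]
tool_rot: [[1.0, -0.019, 0.005], [-0.019, -1.0, -0.001], [0.005, 0.001, -1.0]]
ft_force: [0.1, 0.0, -1.3]
grip_width: 0.0145
```

```bash
python3 - <<'E'
from h import *
plan(np.array([.530,.057,.22]),-1,0)
im,d=snap('side');p=cloud('side',d); save('s2.png',im[60:260,220:380],3)
m=(abs(p[...,0]-.69)<.04)&(abs(p[...,1]+.043)<.04)&(p[...,2]>.07)
for z in(.1,.11,.12,.13,.14,.15,.16): 
    q=p[m&(abs(p[...,2]-z)<.006)]; print(z,len(q),np.round(np.median(q,0),4) if len(q) else '')
E
```

```text
t 39.1 pos [ 0.689  -0.0431  0.2189] yaw -1.1 w 0.0145 F [ 0.1  0.  -1.3]
turn [ 0.01 -0.06 -0.02] then shift [-4.018 -2.433 -0.026]
0.1 2 [ 0.6879 -0.0429  0.1052]
0.11 8 [ 0.688  -0.0433  0.111 ]
0.12 11 [ 0.6887 -0.0429  0.1195]
0.13 13 [ 0.687  -0.0432  0.1306]
0.14 11 [ 0.6877 -0.0427  0.139 ]
0.15 13 [ 0.6853 -0.0449  0.1532]
0.16 28 [ 0.6835 -0.0464  0.1606]
```

View pics/s2.png

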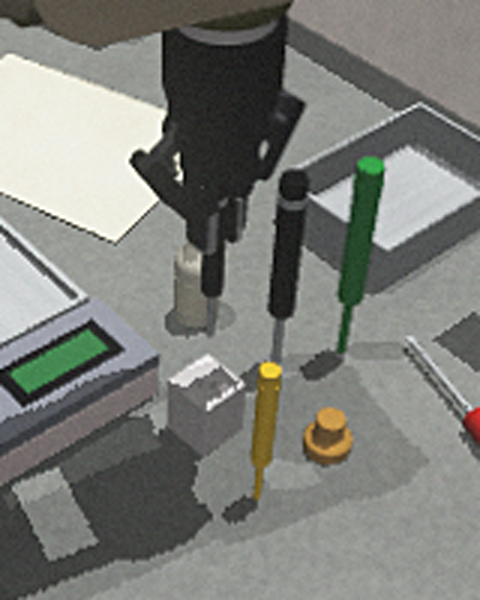

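The stylus hangs plumb; its tip is at crop (211,335). Moving above the button.

step_arm(steps=[{"xyz": [-0.3,-0.15,0],"turn": [0,0,0],"gripper": -1},{"xyz": [-0.5,-0.3,0],"turn": [0,0,0],"gripper": -1},{"xyz": [-0.5,-0.3,0],"turn": [0,0,0],"gripper": -1},{"xyz": [-0.5,-0.3,0],"turn": [0,0,0],"gripper": -1},{"xyz": [-0.5,-0.3,0],"turn": [0,0,0],"gripper": -1},{"xyz": [-0.5,-0.3,0],"turn": [0,0,0],"gripper": -1},{"xyz": [-0.5,-0.3,0],"turn": [0,0,0],"gripper": -1},{"xyz": [-0.5,-0.3,0.2],"turn": [0,0,0],"gripper": -1},{"xyz": [-0.22,-0.15,0.4],"turn": [0,0,0],"gripper": -1},{"xyz": [0,0,0.4],"turn": [0,0,0],"gripper": -1},{"xyz": [0,0,0.15],"turn": [0,0,0],"gripper": -1},{"xyz": [0,0,0],"turn": [0,0,0],"gripper": -1},{"xyz": [0,0,0],"turn": [0,0,0],"gripper": -1}])

```text
time_s: 40.25
position: [0.5302, 0.0557, 0.1711]
tool_rot: [[1.0, -0.019, 0.002], [-0.019, -1.0, -0.0], [0.002, 0.0, -1.0]]
ft_force: [1.0, 0.6, 0.7]
grip_width: 0.0149
```

```bash
python3 - <<'E'
from h import *
plan(np.array([.5295,.0562,.17]),-1,0)
im,d=snap('side');p=cloud('side',d); save('s3.png',im[150:230,165:265],6)
m=(abs(p[...,0]-.53)<.02)&(abs(p[...,1]-.056)<.02)&(p[...,2]>.055)
for z in(.06,.07,.08,.09,.1,.11,.12): 
    q=p[m&(abs(p[...,2]-z)<.006)]; print(z,len(q),np.round(np.median(q,0),4) if len(q) else '')
print(onz('side',209.4,196.35,.05))
E
```

```text
t 40.2 pos [0.5302 0.0557 0.1711] yaw -1.1 w 0.0149 F [1.  0.6 0.7]
turn [ 0.   -0.02 -0.02] then shift [-0.017 -0.012  0.028]
0.06 6 [0.5286 0.0567 0.0597]
0.07 9 [0.5289 0.0562 0.0703]
0.08 9 [0.5297 0.0566 0.0784]
0.09 10 [0.5287 0.0558 0.0922]
0.1 9 [0.5269 0.0547 0.103 ]
0.11 27 [0.5261 0.0508 0.111 ]
0.12 28 [0.5273 0.0521 0.1192]
[0.52879584 0.05593011 0.05      ]
```

View pics/s3.png

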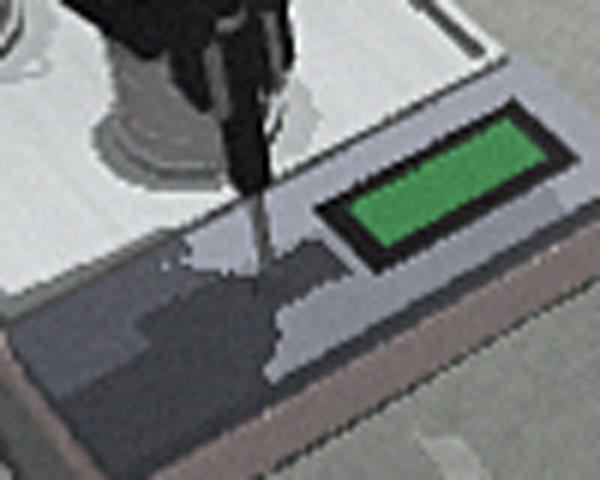

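step_arm(steps=[{"xyz": [-0.03,0.03,0.1],"turn": [0,0,0],"gripper": -1},{"xyz": [0,0,0.1],"turn": [0,0,0],"gripper": -1},{"xyz": [0,0,0.07],"turn": [0,0,0],"gripper": -1},{"xyz": [0,0,0.05],"turn": [0,0,0],"gripper": -1},{"xyz": [0,0,0],"turn": [0,0,0],"gripper": -1},{"xyz": [0,0,0],"turn": [0,0,0],"gripper": -1}])

```text
time_s: 40.8
position: [0.5288, 0.0547, 0.1586]
tool_rot: [[1.0, -0.019, 0.003], [-0.019, -1.0, -0.0], [0.003, 0.0, -1.0]]
ft_force: [0.6, 0.7, -0.8]
grip_width: 0.0148
```

Nothing resists at tip height ≈0.047, so the tip is inside the hole. Pressing now.

step_arm(steps=[{"xyz": [0,0,0.04],"turn": [0,0,0],"gripper": -1},{"xyz": [0,0,0.04],"turn": [0,0,0],"gripper": -1},{"xyz": [0,0,0.03],"turn": [0,0,0],"gripper": -1},{"xyz": [0,0,0],"turn": [0,0,0],"gripper": -1},{"xyz": [0,0,0],"turn": [0,0,0],"gripper": -1}])

```text
time_s: 41.22
position: [0.529, 0.0547, 0.1545]
tool_rot: [[1.0, -0.019, 0.004], [-0.019, -1.0, -0.001], [0.004, 0.0, -1.0]]
ft_force: [0.2, 1.1, 3.3]
grip_width: 0.0144
```

step_arm(steps=[{"xyz": [0,0,0.05],"turn": [0,0,0],"gripper": -1},{"xyz": [0,0,0.04],"turn": [0,0,0],"gripper": -1},{"xyz": [0,0,0],"turn": [0,0,0],"gripper": -1},{"xyz": [0,0,0],"turn": [0,0,0],"gripper": -1},{"xyz": [0,0,0],"turn": [0,0,0],"gripper": -1}])

```text
time_s: 41.63
position: [0.5293, 0.0547, 0.152]
tool_rot: [[1.0, -0.019, 0.005], [-0.019, -1.0, -0.001], [0.005, 0.001, -1.0]]
ft_force: [-2.3, 0.9, 12.8]
grip_width: 0.0148
```

12.8 N is well above the 5 N spring, so the button is on its stop. I hold a little longer, then withdraw.

step_arm(steps=[{"xyz": [0,0,0],"turn": [0,0,0],"gripper": -1},{"xyz": [0,0,0],"turn": [0,0,0],"gripper": -1},{"xyz": [0,0,0],"turn": [0,0,0],"gripper": -1},{"xyz": [0,0,-0.3],"turn": [0,0,0],"gripper": -1},{"xyz": [0,0,-0.4],"turn": [0,0,0],"gripper": -1},{"xyz": [0,0,-0.5],"turn": [0,0,0],"gripper": -1},{"xyz": [0,0,-0.5],"turn": [0,0,0],"gripper": -1},{"xyz": [0,0,0],"turn": [0,0,0],"gripper": -1},{"xyz": [0,0,0],"turn": [0,0,0],"gripper": -1}])

```text
time_s: 42.38
position: [0.5287, 0.0548, 0.2186]
tool_rot: [[1.0, -0.019, 0.004], [-0.019, -1.0, -0.001], [0.004, 0.001, -1.0]]
ft_force: [-0.5, -0.5, -0.9]
grip_width: 0.015
```

```bash
python3 - <<'E'
from h import *
plan(np.array([.689,-.0431,.219]),-1,0)
im,d=snap('side');p=cloud('side',d)
m=(abs(p[...,0]-.53)<.03)&(abs(p[...,1]-.056)<.03)&(p[...,2]>.075)
for z in(.1,.11,.12,.13,.14): 
    q=p[m&(abs(p[...,2]-z)<.006)]; print(z,len(q),np.round(np.median(q,0),4) if len(q) else '')
E
```

```text
t 42.4 pos [0.5287 0.0548 0.2186] yaw -1.1 w 0.015 F [-0.5 -0.5 -0.9]
turn [ 0.01 -0.05 -0.02] then shift [ 4.051  2.376 -0.009]
0.1 2 [0.5278 0.0561 0.1058]
0.11 10 [0.5279 0.0548 0.1114]
0.12 11 [0.5281 0.0543 0.1202]
0.13 10 [0.5277 0.0551 0.1296]
0.14 12 [0.5271 0.0547 0.1396]
```

The stylus is unmoved in the grip. Returning to the holder.

step_arm(steps=[{"xyz": [0.3,0.18,0],"turn": [0,0,0],"gripper": -1},{"xyz": [0.5,0.3,0],"turn": [0,0,0],"gripper": -1},{"xyz": [0.5,0.3,0],"turn": [0,0,0],"gripper": -1},{"xyz": [0.5,0.3,0],"turn": [0,0,0],"gripper": -1},{"xyz": [0.5,0.3,0],"turn": [0,0,0],"gripper": -1},{"xyz": [0.5,0.3,0],"turn": [0,0,0],"gripper": -1},{"xyz": [0.5,0.3,0],"turn": [0,0,0],"gripper": -1},{"xyz": [0.5,0.3,0],"turn": [0,0,0],"gripper": -1},{"xyz": [0.25,0.1,0],"turn": [0,0,0],"gripper": -1},{"xyz": [0,0,0],"turn": [0,0,0],"gripper": -1},{"xyz": [0,0,0],"turn": [0,0,0],"gripper": -1}])

```text
time_s: 43.35
position: [0.6884, -0.0435, 0.2169]
tool_rot: [[1.0, -0.019, -0.0], [-0.019, -1.0, 0.0], [-0.0, -0.0, -1.0]]
ft_force: [0.6, 1.0, -0.5]
grip_width: 0.0145
```

```bash
python3 - <<'E'
from h import *
plan(np.array([.6892,-.0431,.175]),-1,0)
im,d=snap('side');p=cloud('side',d)
m=(abs(p[...,0]-.69)<.03)&(abs(p[...,1]+.043)<.03)&(p[...,2]>.075)
for z in(.11,.12,.13,.14): 
    q=p[m&(abs(p[...,2]-z)<.006)]; print(z,len(q),np.round(np.median(q,0),4) if len(q) else '')
E
```

```text
t 43.4 pos [ 0.6884 -0.0435  0.2169] yaw -1.1 w 0.0145 F [ 0.6  1.  -0.5]
turn [-0.01  0.01 -0.02] then shift [ 0.019 -0.01   1.048]
0.11 9 [ 0.6866 -0.0437  0.109 ]
0.12 8 [ 0.6867 -0.0442  0.1205]
0.13 9 [ 0.6868 -0.0436  0.1315]
0.14 11 [ 0.6854 -0.0436  0.1417]
```

step_arm(steps=[{"xyz": [0.03,-0.02,0],"turn": [0,0,0],"gripper": -1},{"xyz": [0,0,0.3],"turn": [0,0,0],"gripper": -1},{"xyz": [0,0,0.4],"turn": [0,0,0],"gripper": -1},{"xyz": [0,0,0.3],"turn": [0,0,0],"gripper": -1},{"xyz": [0,0,0.2],"turn": [0,0,0],"gripper": -1},{"xyz": [0,0,0.15],"turn": [0,0,0],"gripper": -1},{"xyz": [0,0,0.1],"turn": [0,0,0],"gripper": -1},{"xyz": [0,0,0],"turn": [0,0,0],"gripper": -1},{"xyz": [0,0,0],"turn": [0,0,0],"gripper": -1}])

```text
time_s: 44.15
position: [0.6903, -0.0427, 0.1617]
tool_rot: [[1.0, -0.019, 0.004], [-0.019, -1.0, -0.001], [0.004, 0.001, -1.0]]
ft_force: [0.1, 0.5, -0.6]
grip_width: 0.0145
```

The tip is in the mouth with no resistance. Continuing down.

step_arm(steps=[{"xyz": [0,0,0.2],"turn": [0,0,0],"gripper": -1},{"xyz": [0,0,0.25],"turn": [0,0,0],"gripper": -1},{"xyz": [0,0,0.2],"turn": [0,0,0],"gripper": -1},{"xyz": [0,0,0.15],"turn": [0,0,0],"gripper": -1},{"xyz": [0,0,0.1],"turn": [0,0,0],"gripper": -1},{"xyz": [0,0,0.05],"turn": [0,0,0],"gripper": -1},{"xyz": [0,0,0],"turn": [0,0,0],"gripper": -1},{"xyz": [0,0,0.03],"turn": [0,0,0],"gripper": -1},{"xyz": [0,0,0],"turn": [0,0,0],"gripper": -1},{"xyz": [0,0,0],"turn": [0,0,0],"gripper": -1}])

```text
time_s: 44.98
position: [0.6904, -0.0428, 0.1222]
tool_rot: [[1.0, -0.019, 0.003], [-0.019, -1.0, -0.001], [0.003, 0.0, -1.0]]
ft_force: [-0.4, -0.6, 0.3]
grip_width: 0.0149
```

step_arm(steps=[{"xyz": [0,0,0.03],"turn": [0,0,0],"gripper": -1},{"xyz": [0,0,0.03],"turn": [0,0,0],"gripper": -1},{"xyz": [0,0,0],"turn": [0,0,0],"gripper": -1},{"xyz": [0,0,0],"turn": [0,0,0],"gripper": -1}])

```text
time_s: 45.32
position: [0.6906, -0.0428, 0.122]
tool_rot: [[1.0, -0.019, 0.005], [-0.019, -1.0, -0.001], [0.005, 0.001, -1.0]]
ft_force: [-3.1, 0.8, 11.7]
grip_width: 0.0146
```

The shoulder is seated at 0.122 with 11.7 N, the same height as when I took it. I release, rise and check.

step_arm(steps=[{"xyz": [0,0,-0.03],"turn": [0,0,0],"gripper": -1},{"xyz": [0,0,0],"turn": [0,0,0],"gripper": -0.3},{"xyz": [0,0,0],"turn": [0,0,0],"gripper": -0.3},{"xyz": [0,0,0],"turn": [0,0,0],"gripper": -0.3},{"xyz": [0,0,0],"turn": [0,0,0],"gripper": -0.3},{"xyz": [0,0,-0.3],"turn": [0,0,0],"gripper": -0.2},{"xyz": [0,0,-0.5],"turn": [0,0,0],"gripper": -0.1},{"xyz": [0,0,-0.7],"turn": [0,0,0],"gripper": 0},{"xyz": [0,0,-0.8],"turn": [0,0,0],"gripper": 0},{"xyz": [0,0,-0.8],"turn": [0,0,0],"gripper": 0},{"xyz": [0,0,-0.8],"turn": [0,0,0],"gripper": 0},{"xyz": [0,0,0],"turn": [0,0,0],"gripper": 0},{"xyz": [0,0,0],"turn": [0,0,0],"gripper": 0}])

```text
time_s: 46.4
position: [0.6902, -0.0427, 0.2785]
tool_rot: [[1.0, -0.019, 0.007], [-0.019, -1.0, -0.001], [0.007, 0.001, -1.0]]
ft_force: [-0.2, -0.9, 0.7]
grip_width: 0.0425
```

```bash
python3 - <<'E'
from h import *
plan(np.array([.69,-.043,.27]),-1,0)
pails('end.png',(0,384,50,450),2)
im,d=snap('side');p=cloud('side',d);m=(abs(p[...,0]-.687)<.02)&(abs(p[...,1]+.043)<.02)&(p[...,2]>.06)&(p[...,2]<.19)
q=p[m];print('stylus top',np.percentile(q[:,2],[95,99,100]).round(4))
for z in(.07,.1,.13,.15): print(z,np.median(q[abs(q[:,2]-z)<.008],0).round(4))
E
```

```text
t 46.4 pos [ 0.6902 -0.0427  0.2785] yaw -1.1 w 0.0425 F [-0.2 -0.9  0.7]
turn [ 0.01 -0.08 -0.02] then shift [-0.006  0.007  0.213]
side lid 546 mid [ 0.6538 -0.3878  0.069 ] med [ 0.6519 -0.3887  0.0734] ext [0.05  0.048 0.018]
side lidPan 308 mid [0.6239 0.2754 0.1071] med [0.623  0.2734 0.1091] ext [0.066 0.081 0.016]
side lidPan 374 mid [0.5004 0.2781 0.1069] med [0.4985 0.2741 0.1088] ext [0.066 0.079 0.017]
side lidPan 452 mid [0.5586 0.1584 0.107 ] med [0.5568 0.1567 0.1087] ext [0.066 0.08  0.018]
side sleeve 51 mid [ 0.7781 -0.0292  0.0742] med [ 0.7752 -0.0315  0.0758] ext [0.014 0.017 0.021]
side sleeve 54 mid [ 0.6868 -0.0432  0.0707] med [ 0.6847 -0.0466  0.0712] ext [0.011 0.014 0.029]
side sleeveUp 36 mid [0.6217 0.2801 0.1733] med [0.6214 0.2766 0.1773] ext [0.009 0.046 0.015]
side sleeveUp 40 mid [0.5025 0.2814 0.1746] med [0.5017 0.2774 0.1779] ext [0.008 0.045 0.016]
side sleeveUp 45 mid [0.5609 0.1644 0.1715] med [0.5605 0.1549 0.1776] ext [0.009 0.049 0.017]
top lid 243 mid [ 0.6559 -0.3866  0.0703] med [ 0.6566 -0.3846  0.0732] ext [0.049 0.048 0.018]
top lidPan 399 mid [0.6249 0.2754 0.1081] med [0.6212 0.2747 0.1089] ext [0.066 0.078 0.017]
top lidPan 160 mid [0.5797 0.1588 0.1089] med [0.5784 0.157  0.1094] ext [0.028 0.062 0.01 ]
top lidPan 230 mid [0.5456 0.1616 0.1086] med [0.547  0.159  0.1093] ext [0.034 0.07  0.014]
top lidPan 409 mid [0.5008 0.279  0.1082] med [0.4972 0.2791 0.1094] ext [0.065 0.074 0.014]
top sleeveUp 12 mid [0.6212 0.2766 0.1789] med [0.6212 0.2771 0.1786] ext [0.001 0.029 0.005]
top sleeveUp 17 mid [0.5018 0.2796 0.1793] med [0.5028 0.2774 0.1796] ext [0.003 0.028 0.006]
stylus top [0.1531 0.1547 0.1553]
0.07 [ 0.6851 -0.0461  0.0704]
0.1 [ 0.6858 -0.0464  0.1008]
0.13 [ 0.684  -0.0466  0.1305]
0.15 [ 0.688  -0.0444  0.1517]
```

View pics/end.png

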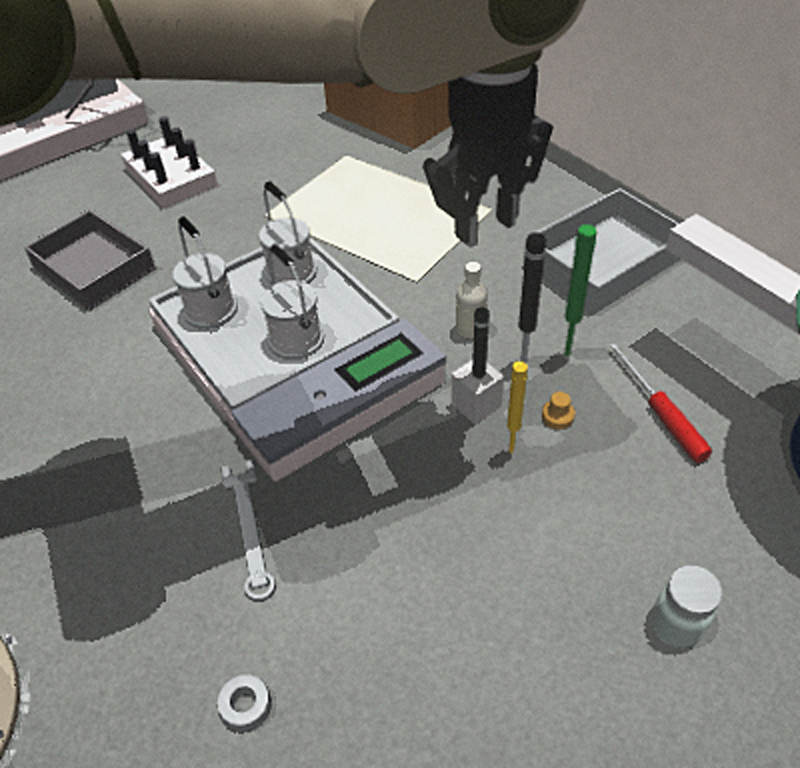

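The final picture shows all three pails on the pan with bails up at (190,228), (275,190) and (282,255). The stylus is home at (481,340) and the bystanders are standing. Before handing in, I check the part of the bench the arm hid at the start for a fourth pail.

```bash
python3 - <<'E'
from h import *
for n in('top','side'):
    im,d=snap(n);p=cloud(n,d);z=p[...,2];m=(d>0)&(z>.06)&(z<.076)
    k,l,s,c=cv2.connectedComponentsWithStats(m.astype(np.uint8))
    for i in range(1,k):
        if s[i,4]>150: q=p[l==i];print(n,s[i,4],c[i].round(),np.median(q,0).round(3),np.ptp(q,axis=0).round(3))
    if n=='top': save('topend.png',im,1.5); print(dep('top',348,295,d).round(3))
E
```

```text
top 317 [61. 47.] [0.981 0.529 0.068] [0.199 0.214 0.016]
top 214 [372. 169.] [ 0.657 -0.385  0.073] [0.049 0.049 0.016]
[ 0.279 -0.334  0.006]
side 878 [425.  70.] [1.376 0.048 0.068] [0.017 0.771 0.016]
side 208 [249.  50.] [0.986 0.508 0.067] [0.131 0.178 0.016]
side 809 [480. 234.] [ 0.907 -0.417  0.068] [0.072 0.17  0.012]
side 565 [396. 296.] [ 0.651 -0.388  0.073] [0.051 0.048 0.016]
side 204 [ 17. 346.] [ 0.054 -0.04   0.068] [0.042 0.08  0.016]
```

View pics/topend.png

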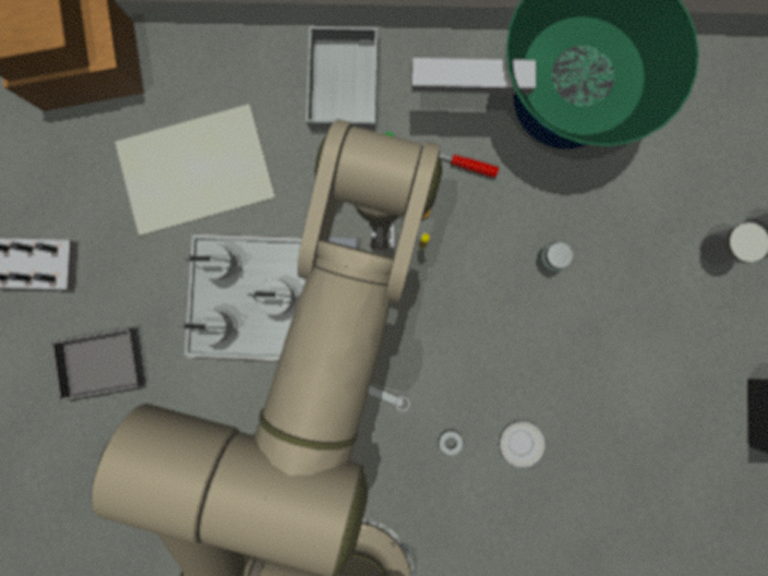

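The top view shows no fourth pail; the white disc at (522,443) is a flat saucer. The three pails are inside the rim at (215,262), (208,328) and (275,296). Handing in.

```bash
python3 -c "
from h import *
print(order.close_job())"
```

```text
the job is handed in; nothing more can be done
None
```

The job is done and handed in at about 47 s of the 210 s allowed. I raised the bails of all three pails and stood the pails on the scale's pan. Then I pressed the log button with the black stylus and put the stylus back in its holder.

- **Pails:** the last checks put them at about (0.502, 0.279), (0.623, 0.276) and (0.562, 0.159), inside the rim. Lid tops are at 0.109 m and each sleeve stands straight above its pail. Only three pails were on the bench, and I never saw one knocked aside.
- **Button:** I read 12.8 N against a spring of about 5 N, so it was on its stop. It was held fully in for roughly half a second. That is judged from force and tip height, because the button's travel cannot be read directly.
- **Stylus:** it seated at the same height it was taken from, with its top at 0.155 m as expected.
- **Bystanders:** the jar, oil bottle and die were still standing, along with the look-alike tools.
- **Disagreements:** camera positions and the arm's own readings differed by 1–2 mm throughout. I allowed for this in the moves, and no check failed.

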